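# Unclamp the specimen and pack it with its elbow bracket

### The arm

A 6-joint arm with a two-finger parallel gripper is mounted at the origin on the work surface. World frame = base frame: x ahead of the robot, y to its left, z up, the work surface at z = 0. Lengths are in mm, angles in rad, forces in N, time in s.
With the tool pointing down it reaches from about 350 to 925 mm from the base axis. Payload 6.4 kg.
Tool frame: the origin (TCP) lies at the very end of the fingers, on their centre line; the grasp point (between the pads) lies 19 mm behind it; z points along the fingers, y is the line along which they close (so a half turn about z gives the same grasp; the last joint's range is limited). The gripper opens to 85 mm and grips with 20 to 120 N. Pads are 22 mm wide; open, the fingers measure 114 mm over their backs; the gripper's body (76 mm by 85 mm) begins 54 mm behind the grasp point. The pads swing forward as they close: fully open they stand 13 mm farther back than shut.
Start: joints at [-0.174, 0.245, 1.558, -0, 1.339, -0.174], TCP at [650.011, 0.004, 199.69] pointing down, gripper open.
Joint ranges: [-3.13, 3.13], [-1.02, 2.26], [0.13, 2.54], [-0.95, 4.09], [0.21, 2.88], [-2.74, 2.74]. Speed limits (rad/s): [2.57, 2.57, 3.14, 3.14, 3.14, 3.14].

### API

Orientations are given as a 3x3 rotation matrix whose columns are the frame's x, y, z axes.
In Python, from workcell import monitor, vision, robot gives the robot as it stands. The module is installed in compiled form; this text tells all that it offers.
- The arm moves only by the tool arm_command, never from a script. Its argument "deltas" is a list of rows, each an object with "slide": the shift along the tool's x, y, z in mm, a list of three; "rotation": the turn, a rotation vector about the tool's x, y, z in degrees, a list of three. In form: [{"slide": [dx, dy, dz], "rotation": [wx, wy, wz]}, ...]. A call has 1 to 10 rows; each row shifts and turns the commanded pose from where the row before left it, along the tool's axes as they then stand; what a row does not reach is not made up. A row lasts 1/12 s, in which the tool goes at most 41.7 mm and 7.16 degrees, less where a joint would pass 70% of its speed; a pose out of reach is approached as far as the arm can. A call with a gripper value outside its range is refused whole. "hand" is the closure, from -1 (fully open) to 1 (shut), set as the call begins (left out, the last holds). The fingers move at their own pace and stop on an object; "newtons" is the grip in N (left out, the last holds). Time passes only in rows, so rows that do not move let the fingers close. It gives the time, the measured TCP pose, the force, the opening and the grip force at its end, in the units of the state.
- monitor.read_state(): the state, without advancing time (a new reading comes with each control period).
- vision.capture(name): name is "scene" or "side" or "wrist"; returns (picture, depth): 480x640x3 uint8, red, green, blue; 480x640 float32, mm along the optical axis (not along the pixel's ray), 0 where there is no reading.
- vision.calibration(name): a dict with "camera_matrix" (3x3 intrinsics, pixels), "rvec" (rotation vector, rad) and "tvec" (3), from world to camera coordinates, as OpenCV has them. Camera axes: x right, y down, z forward; pixel columns grow to the right and rows downward; lengths in mm; the calibration is good to about 2 mm. The wrist camera is an equidistant fisheye: a pixel r from the principal point sees the ray r / f radians off the axis. A picture is of the moment at which its call begins: read the wrist's pose just before it. calibration takes no time and is no camera call; for the wrist camera it gives the pose at the moment of the call.
- robot.job_done(): hands the job in; it is judged then, once.
The state is a dict: "clock": time; "qpos": joint angles; "joint_vel": joint speeds; "joint_torque": joint torques, N m; "ee_pos": TCP position; "eef_rot": TCP orientation; "wrist_force": force on the tool from outside, world axes, zero at the start; "ft_torque": the same for the moment, N m; "finger_gap": finger opening in mm; "grip_force": force on a finger pad.
Only numpy, scipy, OpenCV 4.12 (cv2) and the standard library are available. Lean on these libraries where they do the work, as an engineer would, in place of code of your own. Each camera call takes 0.05 s, during which the arm holds its last target. There are 200 camera calls.

### The job

Pack the finished specimen: slide the vise's jaw fully open while the block still lies in the vise, then lift the block out. In the white box the elbow bracket must stand foot down on the floor, either way round, with the block lying on its foot beside the upright, the block the same way up as it was on the vise bed; the block must go in last, or they will not both fit. Lower both gently into the box rather than dropping them, leave the jaw open, and do not disturb the other things on the table.

Things in the scene. Friction and masses are not known exactly. Their poses are not given: they have to be found in the camera images.
- jaw (a joint): travel of the vise's sliding jaw: 0 to 0.003 m as it starts (clamped over the block's end), 0.055 m fully open against its stop. Stiff (about 4 N to slide, damped), stays where it is left
- jaw_grip (a point): middle of the handle on the sliding jaw: an aluminium bar 22 (x) by 14 (y) by 45 mm (z), 82.5 mm out from the vise bed. Axes are those of the bed, sloping 30 degrees: y level, the way the jaw opens; x up the slope, away from the robot; z square out of the bed, leaning 30 degrees from vertical towards the robot. The jaw below is 60 (x) by 25 mm (y)
- jaw_lip (a point): tip of the sliding jaw's lip, same axes as jaw_grip. The lip, 60 mm wide (x) and 8 mm thick, lies 52 to 60 mm out from the bed and while shut reaches 7 to 10 mm over the +y end of the block, so that the block cannot be lifted
- vise: steel vise; origin on the table under its middle, axes level: z up, y the jaw's opening direction, x away from the robot. Grey base 130 (x) by 230 mm (y); on it a bed 90 by 230 mm sloping 30 degrees down towards the robot, 60 mm high at its middle; a ledge 10 mm high under the block's lower side, a fixed jaw 30 mm high at the block's -y end, the sliding jaw at its +y end. Fixed
- nest_mid (a point): centre of the block's place in the vise (its centre at the start), same axes as the vise. The gap between the jaws is here as long as the block plus 2 to 5 mm
- pipe_mid (a point): middle of a level steel rinse pipe, 14 mm thick and 135 mm long (along the vise's y), fixed 210 mm straight above the block in the vise. It bars a tool coming straight down, not one coming square to the bed. Its post, equally thick, stands 68 mm in x behind it and 68 mm to -y
- block_mid (a point): centre of the sawn stone-grey specimen block, 40 mm (its x) by 104 mm (its y, along the vise's jaw travel) by 50 mm (its z, square out of the bed), 0.44 to 0.62 kg. It lies loose on the sloping bed between the jaws, its axes along the bed's
- bracket_mid (a point): centre of the aluminium elbow bracket's outline, half-way up (40 mm above its underside). An L of 124 mm (x) by 44 mm (y) by 80 mm high: a foot plate 8 mm thick and, at its +x end, an upright plate 10 mm thick over the full 44 mm width. It stands on its foot on the table, x and y level, z up; 0.2 kg
- bracket_grip (a point): a point in the middle of the bracket's upright plate (10 mm thick along x, 44 mm wide along y), 60 mm above the bracket's underside, 57 mm along the bracket's x from its centre; the plate's top edge is 20 mm higher
- box_in (a point): centre of the inner floor, 6 mm above the table, of the open white plastic box, fixed to the table. Inside 132 mm (its x) by 52 mm (its y), walls 6 mm thick, rim 35 mm above the inner floor. z up
- bottle_a: bystander: white jar with red lid, 56 mm across, 125 mm tall; origin at its underside
- bottle_b: bystander: white labelled jar with red lid, 56 mm across, 125 mm tall; origin at its underside
- brown: bystander: brown bottle, 64 mm across, 160 mm tall; origin at its underside
- dish: bystander: white bowl, 90 mm across, 40 mm tall; origin at its underside
- beaker: bystander: glass beaker, 64 mm across, 85 mm tall; origin at its underside
- brush: bystander: brush lying on the table
- wrench: bystander: wrench, 150 mm long, lying on the table
Things that resemble listed ones, but are neither listed nor needed, are in the scene too. Leave any purple, turquoise or yellow look-alike of the part that bears bracket_mid alone.

How it is judged:
By the outcome, as a careful person would: the job done as asked, in the order asked, and still so for the second after the job is handed in, with the robot touching nothing.
It also fails if it takes over 72 s, if anything falls off the work surface, if the arm or the gripper's body presses on something with over 40 N, if the wrist force passes 120 N, or if a joint passes its speed limit or range.

## Working session

There is one attempt and no reset: what is moved stays moved. The work goes in short steps, Python scripts to look and compute and a tool call to move; the robot and the scene stay as the last step left them, time stands still between calls to the robot, and variables do not carry over. Pictures are saved under pics/ and viewed, at most 12 in all, crops included, and the job is handed in when it is done.

Besides the shell and the picture viewer there is one more tool, called after "Call:" in YAML: its name, and indented under it one key for each argument. arm_command: Moves the arm, as the interface text tells. Its arguments: {"type":"object","properties":{"deltas":{"type":"array"},"hand":{"type":"number"},"newtons":{"type":"number"}},"required":["deltas"]}

```bash
mkdir -p pics; cat > h.py <<'E'
import numpy as np, cv2
from workcell import monitor, vision, robot
def cap(n):
    c=vision.calibration(n); p,d=vision.capture(n)
    return p,d,np.array(c["camera_matrix"]),cv2.Rodrigues(np.array(c["rvec"],float))[0],np.array(c["tvec"],float).ravel()
def cloud(d,K,R,t):
    v,u=np.mgrid[:480,:640]
    P=np.stack([(u-K[0,2])/K[0,0]*d,(v-K[1,2])/K[1,1]*d,d],-1)
    return (P-t)@R
E
python3 - <<'E'
from h import *
for n in("scene","side"):
    p,d,K,R,t=cap(n); cv2.imwrite(f"pics/{n}0.png",p[...,::-1]); np.savez(f"{n}0.npz",p=p,d=d,K=K,R=R,t=t)
    print(n,K.round(1).tolist(),(-R.T@t).round(),R[2].round(2),(d>0).mean())
s=monitor.read_state();print(s)
E
```

```text
scene [[435.4, 0.0, 310.1], [0.0, 435.4, 238.9], [0.0, 0.0, 1.0]] [1084.  246.  972.] [-0.57 -0.22 -0.79] 0.9959993489583333
side [[441.4, 0.0, 326.0], [0.0, 441.4, 241.7], [0.0, 0.0, 1.0]] [ 206. -768. 1015.] [ 0.24  0.65 -0.72] 0.9960709635416667
{'clock': 0.1, 'qpos': array([-1.74081261e-01,  2.45762019e-01,  1.55890090e+00,  1.19370910e-05,
        1.33870201e+00, -1.74100272e-01]), 'joint_vel': array([-0.00121976, -0.00238406, -0.00450442, -0.00132737, -0.00132257,
        0.00090082]), 'joint_torque': array([-3.55783277e-04, -4.30672574e+01, -3.27129292e+01, -1.74035663e-04,
        2.81168803e-03, -2.06976699e-05]), 'ee_pos': array([6.49439983e+02, 1.19947671e-01, 1.98674465e+02]), 'eef_rot': array([[-1.59773265e-05,  9.99998480e-01, -1.74348050e-03],
       [ 9.99999949e-01,  1.65324856e-05,  3.18406059e-04],
       [ 3.18434399e-04, -1.74347533e-03, -9.99998429e-01]]), 'wrist_force': array([ 0.08614707, -0.36682799,  0.64905355]), 'ft_torque': array([-0.06952972,  0.0631121 , -0.00244553]), 'grip_force': 0.0, 'finger_gap': 85.49986814825208}
```

View pics/scene0.png

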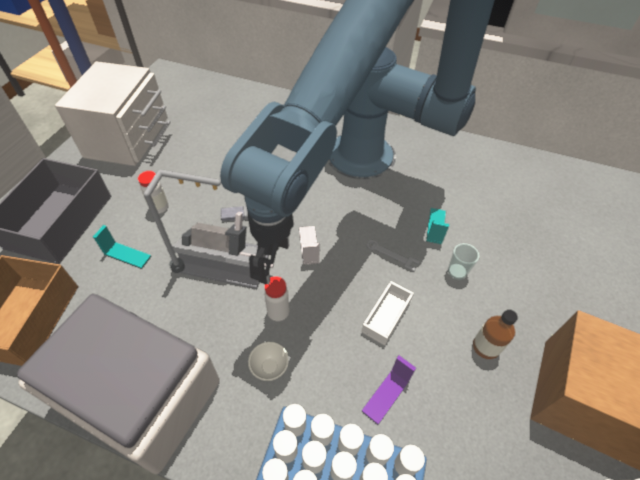

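View pics/side0.png

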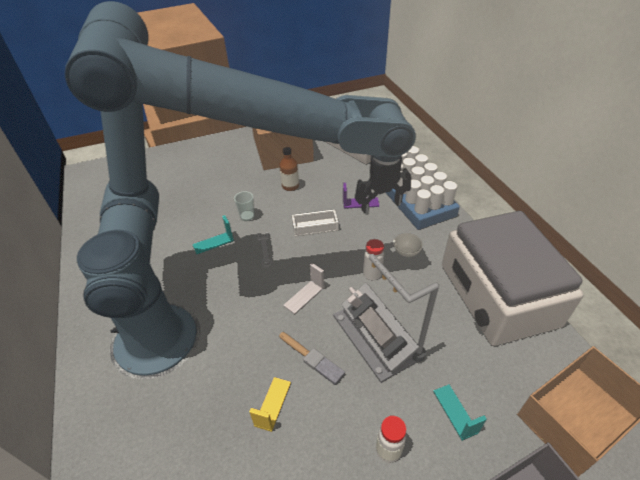

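The scene view shows the arm in the middle, the vise at about (225,240) under the pipe, the plain aluminium bracket at (310,245) and the white box at (387,313). In the side view the bracket is at (305,288), the box at (315,222), the vise at (378,330) with its handle at (352,297), and the pipe from (370,257) to (435,290).

```bash
python3 - <<'E'
from h import *
def load(n):
    z=np.load(n+"0.npz"); return z["p"],cloud(z["d"],z["K"],z["R"],z["t"])
S,CS=load("scene");D,CD=load("side")
def sel(C,u0,u1,v0,v1,z0,z1):
    P=C[v0:v1,u0:u1].reshape(-1,3); return P[(P[:,2]>z0)&(P[:,2]<z1)]
def rect(n,P):
    if len(P)<5: print(n,len(P));return
    (c,s,a)=cv2.minAreaRect(P[:,:2].astype(np.float32)); b=cv2.boxPoints((c,s,a))
    print(n,len(P),np.round(c,1),np.round(s,1),round(a,1),"zmed",np.median(P[:,2]).round(1),P[:,2].max().round(1),b.round().tolist())
print("table",np.median(sel(CD,230,280,330,350,-50,50)[:,2]) ,np.median(sel(CS,300,340,340,380,-50,50)[:,2]))
rect("br side foot",sel(CD,278,330,260,318,4,14)); rect("br side up",sel(CD,278,330,260,318,25,90)); rect("br side top",sel(CD,278,330,260,318,72,90))
rect("br sc foot",sel(CS,297,325,222,270,4,14)); rect("br sc up",sel(CS,297,322,222,270,25,90));rect("br sc top",sel(CS,297,322,222,270,72,90))
rect("box side rim",sel(CD,285,345,205,240,33,50)); rect("box sc rim",sel(CS,355,420,275,350,33,50))
# vise: side
P=sel(CD,325,432,285,385,8,300); rect("vise side base",sel(CD,325,432,285,385,8,35))
rect("pipe side",sel(CD,365,440,240,300,190,330)); rect("pipe sc",sel(CS,150,222,168,190,190,330))
Hs=np.zeros((480,640),np.uint8)
# crops
c=D[235:395,315:445]; cv2.imwrite("pics/vs.png",cv2.resize(c,None,fx=3.7,fy=3.7,interpolation=cv2.INTER_CUBIC)[...,::-1])
E
```

```text
table -0.47102255867351883 -0.05517434287390874
br side foot 559 [419.4  10.7] [203.8 155.2] 68.3 zmed 7.4 13.9 [[310.0, -55.0], [454.0, -113.0], [529.0, 77.0], [385.0, 134.0]]
br side up 197 [461.6   5.5] [13.7 45.6] 24.8 zmed 58.9 82.8 [[446.0, 23.0], [465.0, -18.0], [477.0, -12.0], [458.0, 29.0]]
br side top 58 [461.6   5.5] [13.7 43.5] 24.8 zmed 78.9 82.8 [[446.0, 22.0], [465.0, -17.0], [477.0, -11.0], [459.0, 28.0]]
br sc foot 316 [408.5 -14.2] [154.2  72.7] 19.8 zmed 8.0 13.7 [[324.0, -6.0], [348.0, -75.0], [493.0, -22.0], [469.0, 46.0]]
br sc up 257 [463.5   6.6] [14.6 42.6] 26.5 zmed 59.7 83.5 [[447.0, 22.0], [466.0, -16.0], [480.0, -9.0], [461.0, 29.0]]
br sc top 82 [463.1   6.5] [13.9 41.8] 26.5 zmed 79.0 83.5 [[448.0, 22.0], [466.0, -15.0], [479.0, -9.0], [460.0, 28.0]]
box side rim 278 [541.6 239. ] [ 72.5 143.9] 77.9 zmed 38.3 44.7 [[464.0, 219.0], [604.0, 188.0], [620.0, 259.0], [479.0, 290.0]]
box sc rim 442 [543.5 239.7] [ 64.2 145.4] 78.3 zmed 39.8 45.3 [[466.0, 223.0], [608.0, 194.0], [621.0, 256.0], [479.0, 286.0]]
vise side base 1673 [ 483. -263.] [198.  266.3] 35.2 zmed 13.6 34.9 [[325.0, -211.0], [479.0, -429.0], [641.0, -315.0], [487.0, -97.0]]
pipe side 694 [ 545.3 -268. ] [ 69.8 165.6] 35.2 zmed 296.5 302.4 [[469.0, -220.0], [564.0, -356.0], [621.0, -316.0], [526.0, -180.0]]
pipe sc 577 [ 542.8 -257.8] [ 58.7 151.1] 29.4 zmed 296.7 301.6 [[480.0, -206.0], [554.0, -338.0], [605.0, -309.0], [531.0, -178.0]]
```

View pics/vs.png

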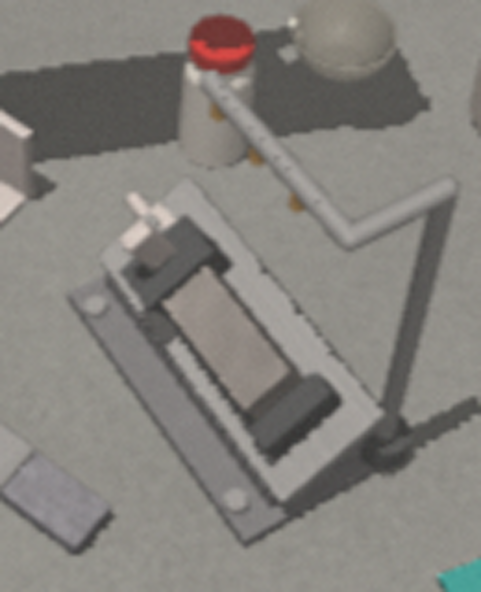

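The crop shows the block's tan top face at crop (230,335), the dark fixed jaw at (295,410), the sliding jaw at (185,260) with the handle at (150,235), and the pipe from (205,80) to (350,240).

```bash
python3 - <<'E'
from h import *
def load(n):
    z=np.load(n+"0.npz"); return z["p"],cloud(z["d"],z["K"],z["R"],z["t"])
S,CS=load("scene");D,CD=load("side")
# pipe: main tube pixels side cropped before the elbow
pts=[]
for C,(u0,u1,v0,v1) in((CD,(365,408,250,302)),(CS,(158,222,168,190))):
    P=C[v0:v1,u0:u1].reshape(-1,3);P=P[(P[:,2]>285)&(P[:,2]<310)]
    v=cv2.fitLine(P[:,:2].astype(np.float32),cv2.DIST_HUBER,0,.01,.01).ravel();print("pipe",len(P),v.round(3),np.degrees(np.arctan2(v[1],v[0])).round(1),P.min(0).round(),P.max(0).round())
# block top normals side
def pf(P):
    for _ in range(3):
        c=P.mean(0);n=np.linalg.svd(P-c)[2][2];n*=np.sign(n[2]);e=(P-c)@n;P=P[abs(e)<max(2*e.std(),.5)]
    return c,n
P=CD[312:338,366:388].reshape(-1,3);c,n=pf(P);print("top side",c.round(1),n.round(3),"yaw x",np.degrees(np.arctan2(-n[1],-n[0])).round(1))
yaw=np.radians(35.)
for yd in(35,):
    a=np.radians(yd);vy=np.array([-np.sin(a),np.cos(a),0]);vx=np.array([np.cos(a),np.sin(a),0])
    bx=vx*np.cos(np.pi/6)+np.array([0,0,.5]);bn=np.cross(bx,vy)
    for nm,C,(u0,u1,v0,v1) in(("side",CD,(325,432,280,385)),("scene",CS,(165,262,200,290))):
        B=np.stack([(C-c)@bx,(C-c)@vy,(C-c)@bn],-1)
        np.save(f"B{nm}.npy",B)
        Q=B[v0:v1,u0:u1].reshape(-1,3)
        h=Q[(Q[:,2]>20)&(Q[:,2]<70)&(abs(Q[:,0])<60)&(abs(Q[:,1])<130)];print(nm,"handle",len(h),np.percentile(h,[2,10,50,90,98],axis=0).round(1).tolist())
        b=Q[(abs(Q[:,2])<3)&(abs(Q[:,0])<35)&(abs(Q[:,1])<65)]
        print("blocktop",len(b),np.percentile(b,[1,50,99],axis=0).round(1).tolist())
        j=Q[(abs(Q[:,2]-10)<3)&(abs(Q[:,0])<50)&(abs(Q[:,1])<110)]
        if len(j):print("lip",len(j),np.percentile(j,[2,50,98],axis=0).round(1).tolist())
        f=Q[(abs(Q[:,2]+20)<3)&(abs(Q[:,0])<50)&(Q[:,1]<-30)]
        if len(f):print("fixed",len(f),np.percentile(f,[2,50,98],axis=0).round(1).tolist())
E
```

```text
pipe 379 [ 1.42000e-01 -9.90000e-01  5.35264e+02 -2.57060e+02] -81.8 [ 521. -327.  285.] [ 552. -182.  302.]
pipe 431 [ 1.61000e-01 -9.87000e-01  5.42825e+02 -2.49763e+02] -80.7 [ 524. -324.  285.] [ 576. -179.  302.]
top side [ 529.9 -239.5   97.2] [-0.837  0.546  0.032] yaw x -33.1
side handle 169 [[-21.4, -114.0, 20.5], [16.5, -111.6, 22.3], [32.4, 62.7, 40.0], [54.6, 75.8, 50.1], [58.7, 81.4, 55.9]]
blocktop 229 [[-33.7, -64.7, -2.9], [-0.6, 25.5, 0.7], [28.6, 60.5, 2.8]]
lip 265 [[-32.7, -66.5, 7.1], [-3.1, -2.0, 9.3], [42.3, 63.0, 12.7]]
fixed 191 [[-47.8, -110.6, -22.8], [-17.3, -89.5, -20.9], [16.2, -64.9, -17.8]]
scene handle 110 [[22.7, -105.7, 20.2], [25.8, -102.4, 22.2], [36.3, 70.6, 32.6], [54.4, 79.6, 45.7], [58.5, 82.2, 47.3]]
blocktop 132 [[-30.5, -62.8, -2.9], [7.3, -10.2, 0.8], [30.4, 38.0, 2.9]]
lip 135 [[-24.6, -105.3, 7.1], [7.9, -6.0, 9.6], [46.9, 74.0, 12.9]]
fixed 110 [[-37.9, -109.3, -22.7], [-0.7, -88.1, -20.6], [31.2, -32.9, -17.2]]
```

```bash
cat > v.py <<'E'
from h import *
a=np.radians(8.7); VY=np.array([-np.sin(a),np.cos(a),0]);VX=np.array([np.cos(a),np.sin(a),0])
BX=VX*np.cos(np.pi/6)+np.array([0,0,.5]);BN=np.cross(BX,VY); B=np.stack([BX,VY,BN],1)
C0=np.array([538.,-253,85])
E
python3 - <<'E'
from v import *
def load(n):
    z=np.load(n+"0.npz"); return z["p"],cloud(z["d"],z["K"],z["R"],z["t"])
for nm,(u0,u1,v0,v1) in(("side",(325,432,280,385)),("scene",(165,262,200,290))):
    p,C=load(nm); Q=((C-C0)@B)[v0:v1,u0:u1].reshape(-1,3); I=p[v0:v1,u0:u1].reshape(-1,3)
    L=((C-C0)@np.stack([VX,VY,[0,0,1]],1))
    P=L.reshape(-1,3);P=P[(abs(P[:,0])<25)&(abs(P[:,1])<90)&(abs(P[:,2]-212)<14)];print(nm,"pipe local",np.percentile(P,[1,50,99],axis=0).round(1).tolist())
    def show(t,m):
        q=Q[m]; print(" ",t,len(q),np.percentile(q,[2,50,98],axis=0).round(1).tolist() if len(q)>3 else "")
    near=(abs(Q[:,0])<70)&(abs(Q[:,1])<130)
    show("handle",near&(Q[:,2]>42)&(Q[:,2]<90))
    show("handletop",near&(Q[:,2]>74)&(Q[:,2]<90))
    show("blocktop",(abs(Q[:,0])<17)&(abs(Q[:,1])<35)&(abs(Q[:,2]-25)<12))
    show("lip",near&(abs(Q[:,0])<40)&(Q[:,1]>25)&(abs(Q[:,2]-35)<4))
    show("fixedtop",near&(Q[:,1]<-45)&(abs(Q[:,2]-5)<4))
    show("block y ext",(abs(Q[:,0])<15)&(abs(Q[:,2]-25)<6)&(abs(Q[:,1])<70))
    show("block x ext",(abs(Q[:,1])<25)&(abs(Q[:,2]-25)<5)&(abs(Q[:,0])<40))
E
```

```text
side pipe local [[-7.7, -75.5, 201.9], [-2.4, -20.7, 212.1], [24.1, 67.9, 215.7]]
  handle 102 [[-11.5, 74.5, 43.2], [-0.7, 77.2, 69.5], [9.3, 88.2, 79.6]]
  handletop 37 [[-11.6, 76.1, 74.4], [-1.7, 81.4, 76.0], [8.8, 88.2, 80.4]]
  blocktop 382 [[-16.1, -34.0, 18.2], [0.1, -0.8, 21.9], [16.4, 33.9, 25.3]]
  lip 178 [[-30.5, 58.9, 31.1], [0.2, 72.7, 32.6], [27.7, 93.2, 36.5]]
  fixedtop 78 [[-29.0, -56.8, 1.1], [-2.1, -51.0, 2.9], [25.9, -45.4, 6.5]]
  block y ext 452 [[-14.3, -34.6, 19.4], [0.2, 13.5, 22.1], [14.4, 64.9, 30.3]]
  block x ext 266 [[-21.6, -24.4, 20.2], [-2.6, 0.2, 22.2], [16.8, 23.9, 25.5]]
scene pipe local [[-3.9, -70.5, 200.5], [5.5, -2.1, 212.0], [23.7, 72.4, 216.1]]
  handle 111 [[-8.6, 77.1, 43.5], [8.9, 85.5, 61.2], [12.6, 90.6, 77.2]]
  handletop 22 [[-7.2, 77.5, 74.1], [3.5, 84.2, 76.4], [12.7, 89.2, 78.1]]
  blocktop 163 [[-16.1, -32.8, 14.9], [2.3, -1.3, 22.0], [16.8, 32.7, 23.5]]
  lip 97 [[-27.4, 60.3, 31.2], [9.5, 80.7, 32.1], [30.7, 95.5, 38.0]]
  fixedtop 29 [[-21.5, -54.7, 1.0], [9.9, -50.8, 2.2], [30.2, -45.5, 3.7]]
  block y ext 162 [[-14.5, -32.5, 20.4], [0.5, 10.2, 22.1], [14.5, 64.5, 28.8]]
  block x ext 129 [[-20.3, -23.7, 20.4], [1.8, 0.7, 22.1], [19.1, 23.4, 23.5]]
```

```bash
cat >> v.py <<'E'
from scipy.spatial.transform import Rotation as Ro
from scipy.linalg import logm, expm
C0=C0-3*BN
RB=np.stack([VY,BX,-BN],1)   # tool frame square to bed, pads close along bed x
def down(deg): # tool down, tool y at world yaw deg
    c,s=np.cos(np.radians(deg)),np.sin(np.radians(deg)); return np.array([[-s,c,0],[c,s,0],[0,0,-1.]])
def T(R,p): M=np.eye(4);M[:3,:3]=R;M[:3,3]=p;return M
def bed(x,y,out): return C0+x*BX+y*VY+(out-25)*BN
def plan(*tg):
    s=monitor.read_state(); cur=T(s["eef_rot"],s["ee_pos"])
    print("t",s["clock"],s["ee_pos"].round(1),"F",s["wrist_force"].round(1),"gap",round(s["finger_gap"],1))
    for R,p in tg:
        g=T(R,np.array(p)); D=np.linalg.inv(cur)@g
        rv=Ro.from_matrix(D[:3,:3]).as_rotvec(degrees=True)
        n=int(np.ceil(max(np.linalg.norm(D[:3,3])/38,np.linalg.norm(rv)/6.5,1)))
        E=np.real(expm(logm(D)/n)); print(n,"x slide",E[:3,3].round(1).tolist(),"rot",Ro.from_matrix(E[:3,:3]).as_rotvec(degrees=True).round(2).tolist(),"| tot",D[:3,3].round(1).tolist(),rv.round(1).tolist())
        cur=g
E
python3 - <<'E'
from v import *
plan((RB,[450,0,225]),(RB,bed(0,82.5,190)),(RB,bed(0,82.5,67)))
print(bed(0,82.5,67).round(),bed(0,82.5,190))
E
```

```text
t 0.1 [6.494e+02 1.000e-01 1.987e+02] F [ 0.1 -0.4  0.6] gap 85.5
6 x slide [2.1, -31.8, -11.6] rot [-5.01, 0.38, -1.42] | tot [-0.1, -199.5, -26.0] [-30.0, 2.3, -8.5]
5 x slide [-36.2, -5.6, -3.3] rot [0.0, 0.0, 0.0] | tot [-180.9, -27.8, -16.4] [0.0, -0.0, 0.0]
4 x slide [-0.0, 0.0, 30.8] rot [0.0, 0.0, 0.0] | tot [0.0, 0.0, 123.0] [0.0, -0.0, 0.0]
[ 506. -174.  119.] [ 445.4529775  -183.70138078  225.29611541]
```

Call:
arm_command:
  deltas:
    - {"slide":[2,-32,-11.6],"rotation":[-5,0.4,-1.4]}
    - {"slide":[2,-32,-11.6],"rotation":[-5,0.4,-1.4]}
    - {"slide":[2,-32,-11.6],"rotation":[-5,0.4,-1.4]}
    - {"slide":[2,-32,-11.6],"rotation":[-5,0.4,-1.4]}
    - {"slide":[2,-32,-11.6],"rotation":[-5,0.4,-1.4]}
    - {"slide":[2,-32,-11.6],"rotation":[-5,0.4,-1.4]}

```text
clock: 0.6
ee_pos: [459.3, 0.4, 227.5]
eef_rot: [[-0.144, 0.871, 0.47], [0.99, 0.124, 0.074], [0.006, 0.476, -0.879]]
wrist_force: [-0.7, 0.0, 2.5]
finger_gap: 85.7
grip_force: 0.0
```

Call:
arm_command:
  deltas:
    - {"slide":[-36,-5.6,-3.3],"rotation":[0,0,0]}
    - {"slide":[-36,-5.6,-3.3],"rotation":[0,0,0]}
    - {"slide":[-36,-5.6,-3.3],"rotation":[0,0,0]}
    - {"slide":[-36,-5.6,-3.3],"rotation":[0,0,0]}
    - {"slide":[-36,-5.6,-3.3],"rotation":[0,0,0]}
    - {"slide":[0,0,0],"rotation":[0,0,0]}

```text
clock: 1.1
ee_pos: [453.4, -188.7, 228.3]
eef_rot: [[-0.134, 0.874, 0.468], [0.991, 0.116, 0.068], [0.006, 0.472, -0.881]]
wrist_force: [0.6, 1.2, -0.7]
finger_gap: 85.6
grip_force: 0.0
```

```bash
python3 - <<'E'
from v import *
plan((RB,bed(0,82.5,190)),(RB,bed(0,82.5,67)))
p,d,K,R,t=cap("wrist");np.savez("w1.npz",p=p,d=d,K=K,R=R,t=t); cv2.imwrite("pics/w1.png",p[...,::-1]);print(K.tolist(),(-R.T@t).round(),R[2].round(2))
E
```

```text
t 1.1 [ 453.4 -188.7  228.3] F [ 0.6  1.2 -0.7] gap 85.6
1 x slide [6.0, -7.7, -0.7] rot [-1.8, 0.2, -1.01] | tot [6.0, -7.7, -0.7] [-1.8, 0.2, -1.0]
4 x slide [-0.0, 0.0, 30.8] rot [0.0, 0.0, 0.0] | tot [0.0, 0.0, 123.0] [0.0, -0.0, 0.0]
[[371.64829954431775, 0.0, 320.01726119786446], [0.0, 371.64829954431775, 238.34506981947524], [0.0, 0.0, 1.0]] [ 361. -124.  383.] [ 0.49 -0.23 -0.84]
```

View pics/w1.png

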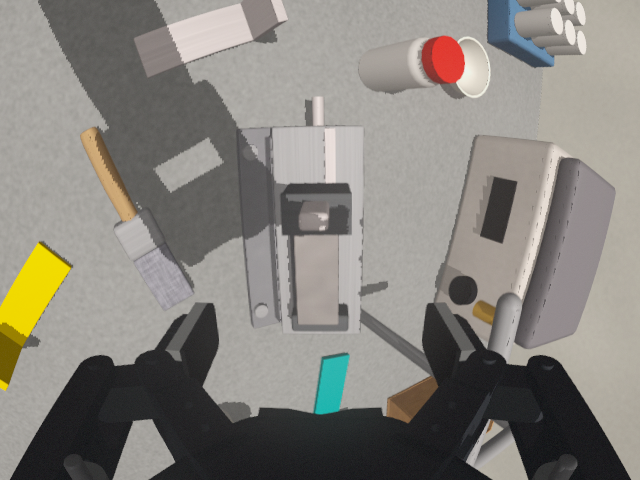

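The wrist view looks square onto the vise: the block's top runs from (294,235) to (340,325), the jaw from (281,185) to (351,234), the handle is at (315,215), and the fixed jaw is near (318,318).

```bash
cat >> v.py <<'E'
def fray(u,v,K,R,t,p0,n):
    dx,dy=(np.asarray(u,float)-K[0,2])/K[0,0],(np.asarray(v,float)-K[1,2])/K[1,1]; r=np.hypot(dx,dy)+1e-12
    d=np.stack([np.sin(r)*dx/r,np.sin(r)*dy/r,np.cos(r)],-1)@R; o=-R.T@t
    return o+d*(((p0-o)@n)/(d@n))[...,None]
E
python3 - <<'E'
from v import *
z=np.load("w1.npz");p=z["p"];K,R,t=z["K"],z["R"],z["t"]
def px(L,out):
    L=np.array(L); P=fray(L[:,0],L[:,1],K,R,t,bed(0,0,out),BN); return ((P-C0)@B)[:,:2].round(1).tolist()
g=cv2.cvtColor(p,cv2.COLOR_RGB2GRAY)
for v in(250,270,290,305): print(v,g[v,270:365].tolist())
print("col 318",g[170:340,318].tolist())
print("col 290 (jaw)",g[170:250,290].tolist())
print("row215",g[215,275:360].tolist()); print("row205",g[205,275:360].tolist())
print(px([(297,234),(340,234),(293,325),(338,325)],50),px([(281,185),(351,185),(281,234),(351,234)],60),px([(300,200),(330,200),(300,230),(330,230)],105))
E
```

```text
250 [128, 104, 103, 103, 103, 137, 156, 159, 180, 184, 184, 186, 186, 185, 184, 183, 183, 178, 115, 115, 100, 77, 71, 75, 129, 161, 170, 168, 168, 168, 168, 167, 166, 165, 168, 169, 168, 168, 168, 169, 168, 169, 169, 170, 171, 170, 170, 169, 170, 171, 171, 170, 171, 171, 171, 170, 170, 171, 170, 170, 170, 171, 169, 169, 167, 168, 169, 163, 134, 184, 186, 186, 185, 187, 185, 186, 186, 188, 185, 186, 191, 192, 188, 187, 188, 189, 187, 189, 189, 189, 189, 175, 125, 165, 168]
270 [151, 134, 103, 102, 102, 102, 126, 151, 158, 177, 184, 184, 184, 186, 184, 182, 180, 179, 159, 119, 114, 99, 82, 78, 73, 122, 157, 167, 169, 168, 168, 168, 168, 168, 168, 167, 167, 167, 167, 169, 167, 166, 166, 167, 166, 164, 165, 166, 167, 165, 165, 165, 164, 164, 165, 164, 165, 164, 164, 165, 165, 164, 164, 164, 163, 163, 165, 161, 146, 184, 184, 185, 185, 186, 185, 183, 186, 186, 184, 188, 191, 188, 186, 187, 187, 186, 188, 190, 189, 188, 184, 167, 147, 170, 169]
290 [153, 152, 152, 113, 104, 102, 103, 121, 133, 147, 170, 183, 182, 181, 182, 181, 178, 178, 179, 133, 114, 115, 97, 79, 79, 83, 115, 157, 159, 1
[... 2273 characters left out ...]
, 78, 76, 79, 79, 75, 76, 77, 78, 77, 78, 78, 78, 78, 81, 91, 116, 119, 136, 189, 188, 187, 189, 190, 188, 187, 187]
row205 [102, 111, 111, 114, 113, 96, 72, 71, 71, 73, 72, 74, 72, 71, 71, 71, 72, 74, 72, 72, 75, 74, 73, 75, 76, 75, 75, 92, 105, 111, 111, 111, 111, 110, 113, 113, 112, 110, 112, 112, 111, 113, 114, 113, 112, 112, 112, 112, 113, 114, 116, 121, 126, 126, 121, 117, 118, 120, 118, 117, 118, 118, 116, 83, 85, 85, 86, 85, 95, 98, 109, 118, 120, 118, 119, 117, 128, 192, 190, 189, 190, 191, 189, 190, 188]
[[-17.3, 58.2], [20.7, 57.8], [-25.1, -35.1], [19.0, -34.9]] [[-28.2, 104.0], [29.8, 103.2], [-30.1, 61.4], [30.0, 60.8]] [[-8.7, 100.3], [12.7, 100.0], [-9.4, 78.0], [12.4, 77.8]]
```

Call:
arm_command:
  deltas:
    - {"slide":[6.5,-7.5,0],"rotation":[-1.8,0.2,-1]}
    - {"slide":[0,0,31],"rotation":[0,0,0]}
    - {"slide":[0,0,31],"rotation":[0,0,0]}
    - {"slide":[0,0,20],"rotation":[0,0,0]}
    - {"slide":[0,0,0],"rotation":[0,0,0]}

```text
clock: 1.57
ee_pos: [485.7, -167.3, 148.9]
eef_rot: [[-0.162, 0.858, 0.488], [0.987, 0.136, 0.088], [0.009, 0.496, -0.868]]
wrist_force: [-0.3, 1.1, -1.0]
finger_gap: 84.9
grip_force: 0.0
```

```bash
python3 - <<'E'
from v import *
plan((RB,bed(0.5,83,68)))
E
```

```text
t 1.5667 [ 485.7 -167.3  148.9] F [-0.3  1.1 -1. ] gap 84.9
1 x slide [-10.1, 2.2, 34.6] rot [-0.27, -0.73, 0.27] | tot [-10.1, 2.2, 34.6] [-0.3, -0.7, 0.3]
```

Call:
arm_command:
  deltas:
    - {"slide":[-10,2,0],"rotation":[0,-0.7,0]}
    - {"slide":[0,0,18],"rotation":[0,0,0]}
    - {"slide":[0,0,16],"rotation":[0,0,0]}
    - {"slide":[0,0,0],"rotation":[0,0,0]}
    - {"slide":[0,0,0],"rotation":[0,0,0]}
    - {"slide":[0,0,0],"rotation":[0,0,0]}

```text
clock: 2.07
ee_pos: [507.7, -179.2, 127.0]
eef_rot: [[-0.152, 0.854, 0.498], [0.988, 0.137, 0.067], [-0.011, 0.502, -0.865]]
wrist_force: [0.4, -0.2, 0.4]
finger_gap: 85.6
grip_force: 0.0
```

```bash
python3 - <<'E'
from v import *
plan((RB,bed(0.5,83,68)))
E
```

```text
t 2.0667 [ 507.7 -179.2  127. ] F [ 0.4 -0.2  0.4] gap 85.6
1 x slide [5.5, -4.3, 5.7] rot [0.13, 0.54, 0.37] | tot [5.5, -4.3, 5.7] [0.1, 0.5, 0.4]
```

Call:
arm_command:
  deltas:
    - {"slide":[5,-4,5],"rotation":[0,0.5,0.4]}
    - {"slide":[0,0,0],"rotation":[0,0,0]}
    - {"slide":[0,0,0],"rotation":[0,0,0]}
    - {"slide":[0,0,0],"rotation":[0,0,0]}

```text
clock: 2.4
ee_pos: [505.5, -173.8, 119.1]
eef_rot: [[-0.15, 0.856, 0.495], [0.989, 0.129, 0.077], [0.002, 0.501, -0.866]]
wrist_force: [0.2, 0.1, -0.4]
finger_gap: 85.4
grip_force: 0.0
```

```bash
python3 - <<'E'
from v import *
plan((RB,bed(0.5,83,68)))
E
```

```text
t 2.4 [ 505.5 -173.8  119.1] F [ 0.2  0.1 -0.4] gap 85.4
1 x slide [-0.2, 0.9, -0.4] rot [0.05, -0.05, -0.09] | tot [-0.2, 0.9, -0.4] [0.0, -0.1, -0.1]
```

Call:
arm_command:
  deltas:
    - {"slide":[0,0.9,0],"rotation":[0,0,0]}
    - {"slide":[0,0,0],"rotation":[0,0,0]}
    - {"slide":[0,0,0],"rotation":[0,0,0]}
    - {"slide":[0,0,0],"rotation":[0,0,0]}
    - {"slide":[0,0,0],"rotation":[0,0,0]}
    - {"slide":[0,0,0],"rotation":[0,0,0]}
    - {"slide":[0,0,0],"rotation":[0,0,0]}
    - {"slide":[0,0,0],"rotation":[0,0,0]}
  hand: 1
  newtons: 60

```text
clock: 3.07
ee_pos: [505.8, -173.6, 119.3]
eef_rot: [[-0.152, 0.857, 0.493], [0.988, 0.13, 0.077], [0.002, 0.499, -0.866]]
wrist_force: [-8.0, 0.3, 5.1]
finger_gap: 19.2
grip_force: 58.4
```

Call:
arm_command:
  deltas:
    - {"slide":[5,0,0],"rotation":[0,0,0]}
    - {"slide":[5,0,0],"rotation":[0,0,0]}
    - {"slide":[5,0,0],"rotation":[0,0,0]}
    - {"slide":[5,0,0],"rotation":[0,0,0]}
    - {"slide":[5,0,0],"rotation":[0,0,0]}
    - {"slide":[5,0,0],"rotation":[0,0,0]}
    - {"slide":[5,0,0],"rotation":[0,0,0]}
    - {"slide":[5,0,0],"rotation":[0,0,0]}
    - {"slide":[5,0,0],"rotation":[0,0,0]}
    - {"slide":[4,0,0],"rotation":[0,0,0]}

```text
clock: 3.9
ee_pos: [498.6, -126.1, 119.3]
eef_rot: [[-0.15, 0.856, 0.494], [0.989, 0.131, 0.074], [-0.001, 0.499, -0.866]]
wrist_force: [-4.7, -4.8, 0.8]
finger_gap: 18.9
grip_force: 59.0
```

Call:
arm_command:
  deltas:
    - {"slide":[2,0,0],"rotation":[0,0,0]}
    - {"slide":[2,0,0],"rotation":[0,0,0]}
    - {"slide":[2,0,0],"rotation":[0,0,0]}
    - {"slide":[0,0,0],"rotation":[0,0,0]}
    - {"slide":[0,0,0],"rotation":[0,0,0]}

```text
clock: 4.32
ee_pos: [497.7, -120.2, 119.3]
eef_rot: [[-0.15, 0.856, 0.494], [0.989, 0.131, 0.074], [-0.001, 0.499, -0.866]]
wrist_force: [-5.7, -5.4, 0.9]
finger_gap: 19.2
grip_force: 59.1
```

Call:
arm_command:
  deltas:
    - {"slide":[2,0,0],"rotation":[0,0,0]}
    - {"slide":[2,0,0],"rotation":[0,0,0]}
    - {"slide":[0,0,0],"rotation":[0,0,0]}
    - {"slide":[0,0,0],"rotation":[0,0,0]}

```text
clock: 4.65
ee_pos: [497.7, -120.3, 119.4]
eef_rot: [[-0.146, 0.856, 0.496], [0.989, 0.131, 0.064], [-0.01, 0.5, -0.866]]
wrist_force: [1.6, -19.6, -10.1]
finger_gap: 19.1
grip_force: 59.3
```

Call:
arm_command:
  deltas:
    - {"slide":[-3,0,0],"rotation":[0,0,0]}
    - {"slide":[0,0,0],"rotation":[0,0,0]}
    - {"slide":[0,0,0],"rotation":[0,0,0]}
    - {"slide":[0,0,0],"rotation":[0,0,0]}
    - {"slide":[0,0,-20],"rotation":[0,0,0]}
    - {"slide":[0,0,-35],"rotation":[0,0,0]}
    - {"slide":[0,0,-35],"rotation":[0,0,0]}
    - {"slide":[0,0,-20],"rotation":[0,0,0]}
    - {"slide":[0,0,0],"rotation":[0,0,0]}
    - {"slide":[0,0,0],"rotation":[0,0,0]}
  hand: -1

```text
clock: 5.48
ee_pos: [443.9, -127.0, 215.8]
eef_rot: [[-0.15, 0.855, 0.496], [0.989, 0.13, 0.075], [-0.001, 0.502, -0.865]]
wrist_force: [0.2, 0.0, -0.4]
finger_gap: 85.1
grip_force: 0.0
```

```bash
python3 - <<'E'
from v import *
plan((down(25.6),[462,6,190]),(down(25.6),[462.4,6,45]))
p,d,K,R,t=cap("wrist");np.savez("w2.npz",p=p,d=d,K=K,R=R,t=t); cv2.imwrite("pics/w2.png",p[...,::-1])
E
```

```text
t 5.4833 [ 443.9 -127.   215.8] F [ 0.2  0.  -0.4] gap 85.1
6 x slide [20.7, 7.4, 6.6] rot [4.99, 0.75, -2.76] | tot [128.8, 19.9, 41.3] [29.9, 4.5, -16.6]
4 x slide [-0.0, 0.1, 36.2] rot [0.0, 0.0, -0.0] | tot [-0.2, 0.4, 145.0] [0.0, 0.0, 0.0]
```

View pics/w2.png

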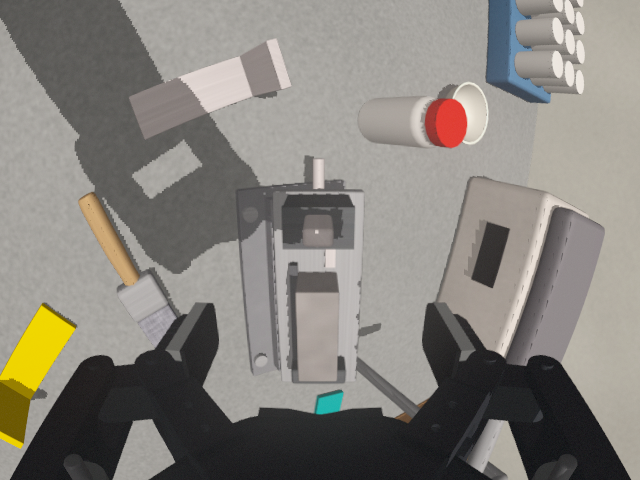

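The jaw is now clear: the block's top runs from about (298,293) to (338,380) with bare bed at its +y end, and the jaw sits at (318,222) near the end of the bed. The bracket is at (210,90).

Call:
arm_command:
  deltas:
    - {"slide":[20.7,7.4,6.6],"rotation":[5,0.75,-2.8]}
    - {"slide":[20.7,7.4,6.6],"rotation":[5,0.75,-2.8]}
    - {"slide":[20.7,7.4,6.6],"rotation":[5,0.75,-2.8]}
    - {"slide":[20.7,7.4,6.6],"rotation":[5,0.75,-2.8]}
    - {"slide":[20.7,7.4,6.6],"rotation":[5,0.75,-2.8]}
    - {"slide":[20.7,7.4,6.6],"rotation":[5,0.75,-2.8]}
    - {"slide":[0,0,0],"rotation":[0,0,0]}
    - {"slide":[0,0,0],"rotation":[0,0,0]}

```text
clock: 6.2
ee_pos: [460.7, 8.6, 186.2]
eef_rot: [[-0.44, 0.898, -0.009], [0.898, 0.44, 0.002], [0.006, -0.007, -1.0]]
wrist_force: [-0.2, -0.8, 0.1]
finger_gap: 85.6
grip_force: 0.0
```

```bash
python3 - <<'E'
from v import *
z=np.load("w2.npz");K,R,t=z["K"],z["R"],z["t"];g=cv2.cvtColor(z["p"],cv2.COLOR_RGB2GRAY).astype(int)
u=np.full(125,318);v=np.arange(260,385)
P=(fray(u,v,K,R,t,bed(0,0,50),BN)-C0)@B
print([(int(a),round(b,1),int(g[a,318])) for a,b in zip(v,P[:,1]) if abs(g[a+1,318]-g[a-1,318])>15])
for r in(310,340,365):
    u=np.arange(280,365);P=(fray(u,np.full(85,r),K,R,t,bed(0,0,50),BN)-C0)@B
    print(r,[(int(a),round(b,1)) for a,b in zip(u,P[:,0]) if abs(g[r,a+1]-g[r,a-1])>20])
plan((down(25.6),[462,6,190]),(down(25.6),[462.4,6,45]))
E
```

```text
[(270, np.float64(90.9), 183), (271, np.float64(90.0), 156), (272, np.float64(89.0), 103), (291, np.float64(70.4), 92), (292, np.float64(69.4), 123), (293, np.float64(68.4), 161), (380, np.float64(-32.8), 159), (381, np.float64(-34.2), 127), (383, np.float64(-37.0), 128), (384, np.float64(-38.4), 159)]
310 [(286, np.float64(-29.7)), (287, np.float64(-28.8)), (288, np.float64(-27.8)), (290, np.float64(-26.0)), (291, np.float64(-25.0)), (294, np.float64(-22.3)), (295, np.float64(-21.3)), (296, np.float64(-20.4)), (297, np.float64(-19.5)), (358, np.float64(37.0)), (359, np.float64(37.9)), (360, np.float64(38.9))]
340 [(280, np.float64(-36.9)), (288, np.float64(-29.1)), (289, np.float64(-28.2)), (291, np.float64(-26.2)), (292, np.float64(-25.3)), (296, np.float64(-21.4)), (297, np.float64(-20.4)), (298, np.float64(-19.5)), (338, np.float64(19.1)), (356, np.float64(36.5)), (357, np.float64(37.5)), (359, np.float64(39.5))]
365 [(280, np.float64(-38.6)), (281, np.float64(-37.5)), (286, np.float64(-32.5)), (287, np.float64(-31.5)), (291, np.float64(-27.4)), (292, np.float64(-26.4)), (296, np.float64(-22.4)), (297, np.float64(-21.4)), (298, np.float64(-20.4)), (336, np.float64(17.8)), (337, np.float64(18.8)), (338, np.float64(19.8)), (344, np.float64(25.8)), (345, np.float64(26.8)), (346, np.float64(27.8)), (355, np.float64(36.9)), (356, np.float64(38.0)), (357, np.float64(39.0))]
t 6.2 [460.7   8.6 186.2] F [-0.2 -0.8  0.1] gap 85.6
1 x slide [-2.8, 0.0, -3.8] rot [-0.4, -0.34, 0.51] | tot [-2.8, 0.0, -3.8] [-0.4, -0.3, 0.5]
4 x slide [-0.0, 0.1, 36.2] rot [0.0, 0.0, -0.0] | tot [-0.2, 0.4, 145.0] [0.0, 0.0, 0.0]
```

Call:
arm_command:
  deltas:
    - {"slide":[-2.8,0,0],"rotation":[-0.4,-0.3,0.5]}
    - {"slide":[0,0,36],"rotation":[0,0,0]}
    - {"slide":[0,0,36],"rotation":[0,0,0]}
    - {"slide":[0,0,20],"rotation":[0,0,0]}
    - {"slide":[0,0,0],"rotation":[0,0,0]}
    - {"slide":[0,0,0],"rotation":[0,0,0]}
    - {"slide":[0,0,0],"rotation":[0,0,0]}

```text
clock: 6.78
ee_pos: [464.1, 2.8, 98.8]
eef_rot: [[-0.427, 0.904, 0.008], [0.904, 0.427, -0.002], [-0.005, 0.007, -1.0]]
wrist_force: [0.9, -0.3, 0.1]
finger_gap: 85.4
grip_force: 0.0
```

```bash
python3 - <<'E'
from v import *
plan((down(25.6),[462.4,6,45]))
p,d,K,R,t=cap("wrist");np.savez("w3.npz",p=p,d=d,K=K,R=R,t=t); cv2.imwrite("pics/w3.png",p[...,::-1])
E
```

```text
t 6.7833 [464.1   2.8  98.8] F [ 0.9 -0.3  0.1] gap 85.4
2 x slide [1.9, -0.2, 26.9] rot [0.19, 0.14, -0.17] | tot [3.9, -0.5, 53.8] [0.4, 0.3, -0.3]
```

View pics/w3.png

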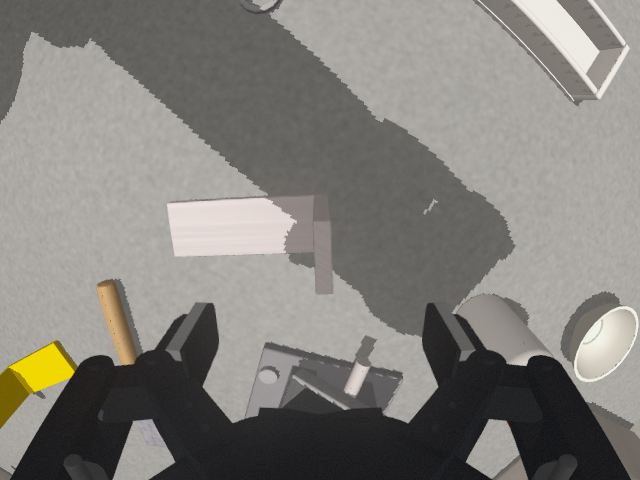

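The wrist view shows the bracket's foot from (168,203) to (315,255), and the upright's top edge from about (323,222) to (324,294), between the open fingers.

```bash
python3 - <<'E'
from v import *
z=np.load("w3.npz");K,R,t=z["K"],z["R"],z["t"]
Z=np.array([0,0,1.])
def f(L,h): L=np.array(L,float);return fray(L[:,0],L[:,1],K,R,t,h*Z,Z)
P=f([(315,222),(331,222),(316,294),(332,294)],80);print(P.round(1).tolist(),P.mean(0))
v=P[0]+P[1]-P[2]-P[3];print(np.degrees(np.arctan2(v[1],v[0]))-90)
Q=f([(168,203),(174,256),(313,252)],8);print(Q.round(1).tolist()); w=Q[2]-Q[1];print(np.degrees(np.arctan2(w[1],w[0])))
E
```

```text
[[450.9, 24.5, 80.0], [458.8, 28.2, 80.0], [469.7, -14.3, 80.0], [478.0, -10.4, 80.0]] [464.34730162   6.98489197  80.        ]
26.16969316459938
[[349.5, -27.2, 8.0], [367.9, -66.6, 8.0], [467.5, -15.5, 8.0]]
27.157301807514536
```

Call:
arm_command:
  deltas:
    - {"slide":[3.8,1,0],"rotation":[0.4,0.3,-0.9]}
    - {"slide":[0,0,27],"rotation":[0,0,0]}
    - {"slide":[0,0,27],"rotation":[0,0,0]}
    - {"slide":[0,0,0],"rotation":[0,0,0]}
    - {"slide":[0,0,0],"rotation":[0,0,0]}
    - {"slide":[0,0,0],"rotation":[0,0,0]}

```text
clock: 7.33
ee_pos: [463.5, 7.5, 44.9]
eef_rot: [[-0.443, 0.897, -0.001], [0.897, 0.443, 0.0], [0.001, -0.001, -1.0]]
wrist_force: [1.4, 0.1, 1.0]
finger_gap: 85.1
grip_force: 0.0
```

```bash
python3 - <<'E'
from v import *
plan((down(26.3),[463.5,6.7,45]))
E
```

```text
t 7.3333 [463.5   7.5  44.9] F [1.4 0.1 1. ] gap 85.1
1 x slide [-0.7, -0.4, -0.1] rot [-0.04, -0.03, -0.02] | tot [-0.7, -0.4, -0.1] [-0.0, -0.0, -0.0]
```

Call:
arm_command:
  deltas:
    - {"slide":[0,0,0],"rotation":[0,0,0]}
    - {"slide":[0,0,0],"rotation":[0,0,0]}
    - {"slide":[0,0,0],"rotation":[0,0,0]}
    - {"slide":[0,0,0],"rotation":[0,0,0]}
    - {"slide":[0,0,0],"rotation":[0,0,0]}
    - {"slide":[0,0,0],"rotation":[0,0,0]}
    - {"slide":[0,0,0],"rotation":[0,0,0]}
    - {"slide":[0,0,0],"rotation":[0,0,0]}
  hand: 1
  newtons: 50

```text
clock: 8.0
ee_pos: [462.5, 7.6, 43.4]
eef_rot: [[-0.442, 0.897, -0.003], [0.897, 0.442, 0.001], [0.002, -0.002, -1.0]]
wrist_force: [-0.3, 0.9, 3.3]
finger_gap: 7.8
grip_force: 49.4
```

Call:
arm_command:
  deltas:
    - {"slide":[0,0,-10],"rotation":[0,0,0]}
    - {"slide":[0,0,-25],"rotation":[0,0,0]}
    - {"slide":[0,0,-30],"rotation":[0,0,0]}
    - {"slide":[0,0,-30],"rotation":[0,0,0]}
    - {"slide":[0,0,-15],"rotation":[0,0,0]}
    - {"slide":[0,0,0],"rotation":[0,0,0]}
    - {"slide":[0,0,0],"rotation":[0,0,0]}

```text
clock: 8.58
ee_pos: [462.6, 7.6, 153.4]
eef_rot: [[-0.442, 0.897, -0.002], [0.897, 0.442, 0.0], [0.001, -0.002, -1.0]]
wrist_force: [-1.2, -0.0, -2.8]
finger_gap: 8.2
grip_force: 48.9
```

```bash
python3 - <<'E'
from v import *
a=np.radians(-12);bx=np.array([np.cos(a),np.sin(a),0]);c=np.array([542.5,239.4,0])
plan((down(-12),c+57*bx+[0,0,165]))
z=np.load("w3.npz");p=z["p"]
p,d,K,R,t=cap("wrist");np.savez("w4.npz",p=p,d=d,K=K,R=R,t=t); cv2.imwrite("pics/w4.png",p[...,::-1])
E
```

```text
t 8.5833 [462.6   7.6 153.4] F [-1.2 -0.  -2.8] gap 8.2
7 x slide [28.1, 24.9, -1.7] rot [-0.02, -0.01, 5.47] | tot [137.2, 219.0, -11.8] [-0.1, -0.0, 38.3]
```

View pics/w4.png

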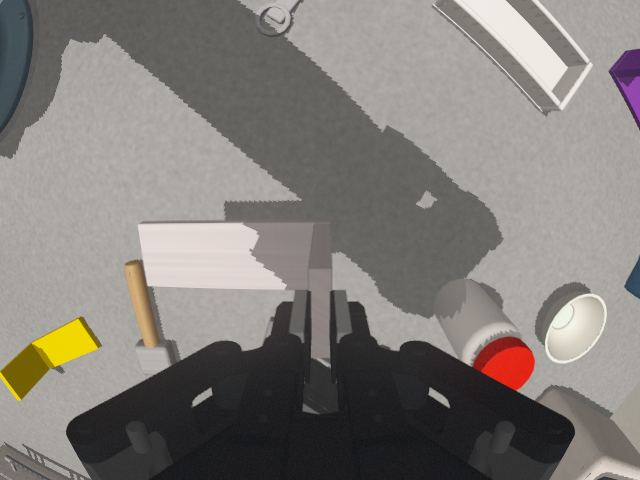

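The bracket hangs square in the fingers: its foot runs from (138,224) to (308,290) and the box is at the upper right, with its rim from (437,5) to (590,65).

```bash
python3 - <<'E'
from v import *
z=np.load("w4.npz");K,R,t=z["K"],z["R"],z["t"];Z=np.array([0,0,1.])
s=monitor.read_state();Rt,pt=s["eef_rot"],s["ee_pos"]
g=cv2.cvtColor(z["p"],cv2.COLOR_RGB2GRAY).astype(int)
for u in(160,200,235):
    print(u,[(v,g[v,u]) for v in range(205,305) if abs(g[v+1,u]-g[v-1,u])>25])
L=np.array([(138.,224),(145,287),(235,222.5),(235,289)])
P=fray(L[:,0],L[:,1],K,R,t,118*Z,Z); print(((P-pt)@Rt).round(1).tolist())
E
```

```text
160 [(220, np.int64(156)), (221, np.int64(133)), (222, np.int64(117)), (223, np.int64(166)), (224, np.int64(210)), (286, np.int64(199)), (287, np.int64(167))]
200 [(219, np.int64(169)), (220, np.int64(141)), (222, np.int64(123)), (223, np.int64(195)), (224, np.int64(217)), (287, np.int64(215)), (288, np.int64(169))]
235 [(221, np.int64(121)), (222, np.int64(151)), (223, np.int64(202)), (288, np.int64(211)), (289, np.int64(171))]
[[19.7, -115.4, 34.5], [-24.4, -117.6, 34.4], [20.0, -49.9, 34.2], [-23.6, -53.3, 34.1]]
```

Call:
arm_command:
  deltas:
    - {"slide":[28,25,-2],"rotation":[0,0,5.5]}
    - {"slide":[28,25,-2],"rotation":[0,0,5.5]}
    - {"slide":[28,25,-2],"rotation":[0,0,5.5]}
    - {"slide":[28,25,-2],"rotation":[0,0,5.5]}
    - {"slide":[28,25,-2],"rotation":[0,0,5.5]}
    - {"slide":[28,25,-2],"rotation":[0,0,5.5]}
    - {"slide":[28,25,-2],"rotation":[0,0,5.5]}
    - {"slide":[0,0,0],"rotation":[0,0,0]}
    - {"slide":[0,0,0],"rotation":[0,0,0]}
    - {"slide":[0,0,0],"rotation":[0,0,0]}

```text
clock: 9.47
ee_pos: [597.6, 225.9, 164.0]
eef_rot: [[0.211, 0.977, -0.008], [0.977, -0.211, -0.0], [-0.002, -0.008, -1.0]]
wrist_force: [0.5, -0.5, -2.2]
finger_gap: 8.0
grip_force: 49.1
```

```bash
python3 - <<'E'
from v import *
a=np.radians(-12);bx=np.array([np.cos(a),np.sin(a),0]);c=np.array([542.5,239.4,0])
plan((down(-12),c+57*bx+[0,0,165]))
p,d,K,R,t=cap("wrist");np.savez("w5.npz",p=p,d=d,K=K,R=R,t=t); cv2.imwrite("pics/w5.png",p[...,::-1])
E
```

```text
t 9.4667 [597.6 225.9 164. ] F [ 0.5 -0.5 -2.2] gap 8.0
1 x slide [1.8, 0.3, -1.0] rot [-0.46, 0.13, -0.2] | tot [1.8, 0.3, -1.0] [-0.5, 0.1, -0.2]
```

View pics/w5.png

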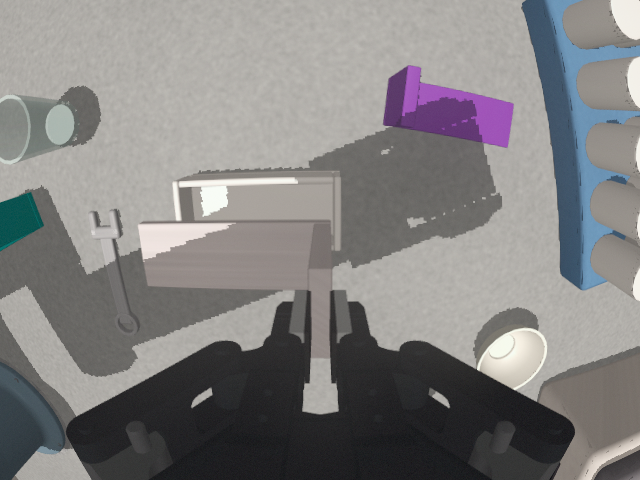

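The bracket hangs over the near part of the box with its foot from (138,222) to (308,290); the box's far rim runs from (175,182) to (340,172).

```bash
cat >> v.py <<'E'
def fcloud(d,K,R,t):
    v,u=np.mgrid[:480,:640]; x=(u-K[0,2])/K[0,0];y=(v-K[1,2])/K[1,1];r=np.hypot(x,y)+1e-12
    k=np.tan(np.minimum(r,1.5))/r; return (np.stack([x*k*d,y*k*d,d],-1)-t)@R
E
python3 - <<'E'
from v import *
z=np.load("w5.npz");K,R,t=z["K"],z["R"],z["t"]
C=fcloud(z["d"],K,R,t);s=monitor.read_state();Rt,pt=s["eef_rot"],s["ee_pos"]
W=C[160:300,130:350].reshape(-1,3);L=(W-pt)@Rt
a=np.radians(-12);X=np.array([np.cos(a),np.sin(a),0]);Y=np.array([-np.sin(a),np.cos(a),0])
m=(W[:,2]>36)&(W[:,2]<46);q=W[m]-[542.5,239.4,0];q=np.c_[q@X,q@Y,W[m][:,2]]
print("rim",m.sum(),np.percentile(q,[1,5,50,95,99],axis=0).round(1).tolist())
for y0 in(-50,-20,10,40):
    e=q[abs(q[:,0]-y0)<8];print(y0,np.percentile(e[:,1],[2,98]).round(1) if len(e) else "")
e=q[abs(q[:,1]-15)<8];print("xends",np.percentile(e[:,0],[2,98]).round(1))
m=(L[:,2]>25)&(L[:,2]<50);f=L[m];print("foot tool",np.percentile(f,[1,50,99],axis=0).round(1).tolist())
m=(W[:,2]<15);print("floor z",np.median(W[m][:,2]))
(c,sz,an)=cv2.minAreaRect(q[:,:2].astype(np.float32));print(c,sz,an)
E
```

```text
rim 2054 [[-70.2, -27.4, 36.7], [-68.2, -19.1, 38.6], [17.0, 29.0, 41.3], [71.2, 33.2, 42.7], [72.2, 33.8, 43.2]]
-50 [27.5 33.2]
-20 [27.3 33.5]
10 [27.4 33.2]
40 [28.1 33.9]
xends [-70.8  71.9]
foot tool [[-22.2, -116.2, 34.5], [1.6, -56.2, 36.6], [21.2, -2.7, 41.7]]
floor z 1.31442732315756
(0.6677093505859375, 2.0430126190185547) (143.3502960205078, 63.74972152709961) 0.10380271077156067
```

```bash
cat >> v.py <<'E'
ab=np.radians(-12);X=np.array([np.cos(ab),np.sin(ab),0]);Y=np.array([-np.sin(ab),np.cos(ab),0]);BC=np.array([542.5,239.4,0])+.7*X+1.4*Y
E
python3 - <<'E'
from v import *
plan((down(-12),BC+56.3*X+.8*Y+[0,0,98]))
E
```

```text
t 9.5167 [597.7 225.6 164.8] F [-0.1 -0.2 -2. ] gap 7.8
2 x slide [2.2, 0.2, 33.4] rot [-0.2, 0.05, -0.12] | tot [4.4, 0.6, 66.7] [-0.4, 0.1, -0.2]
```

Call:
arm_command:
  deltas:
    - {"slide":[2.2,0.3,22],"rotation":[-0.2,0,-0.1]}
    - {"slide":[2.2,0.3,22],"rotation":[-0.2,0,-0.1]}
    - {"slide":[0,0,22],"rotation":[0,0,0]}
    - {"slide":[0,0,0],"rotation":[0,0,0]}
    - {"slide":[0,0,0],"rotation":[0,0,0]}
    - {"slide":[0,0,0],"rotation":[0,0,0]}

```text
clock: 10.02
ee_pos: [601.2, 230.1, 102.2]
eef_rot: [[0.209, 0.978, 0.005], [0.978, -0.209, -0.0], [0.001, 0.005, -1.0]]
wrist_force: [0.2, -0.6, -0.8]
finger_gap: 7.5
grip_force: 49.1
```

```bash
python3 - <<'E'
from v import *
plan((down(-12),BC+56.3*X+.8*Y+[0,0,50]))
p,d,K,R,t=cap("wrist");C=fcloud(d,K,R,t);cv2.imwrite("pics/w6.png",p[...,::-1])
W=C[130:320,100:370].reshape(-1,3);q=np.c_[(W-BC)@X,(W-BC)@Y,W[:,2]]
m=(abs(q[:,2]-58)<6)&(abs(q[:,0])<75)&(abs(q[:,1])<40);print("foot",m.sum(),np.percentile(q[m],[1,50,99],axis=0).round(1).tolist())
m=(abs(q[:,2]-41)<4)&(abs(q[:,0])<80)&(abs(q[:,1])<40);print("rim",m.sum(),np.percentile(q[m],[1,50,99],axis=0).round(1).tolist())
E
```

```text
t 10.0167 [601.2 230.1 102.2] F [ 0.2 -0.6 -0.8] gap 7.5
2 x slide [-0.5, -1.3, 26.1] rot [0.14, -0.02, -0.04] | tot [-0.9, -2.7, 52.2] [0.3, -0.0, -0.1]
foot 583 [[-58.6, -19.7, 57.5], [-11.5, 22.2, 62.0], [62.9, 23.0, 64.0]]
rim 2693 [[-70.0, -28.7, 37.4], [23.7, 28.2, 41.3], [71.7, 32.1, 43.0]]
```

Call:
arm_command:
  deltas:
    - {"slide":[-0.9,-2.8,0],"rotation":[0.3,0,0]}
    - {"slide":[0,0,8],"rotation":[0,0,0]}
    - {"slide":[0,0,0],"rotation":[0,0,0]}
    - {"slide":[0,0,12],"rotation":[0,0,0]}
    - {"slide":[0,0,12],"rotation":[0,0,0]}
    - {"slide":[0,0,10],"rotation":[0,0,0]}
    - {"slide":[0,0,0],"rotation":[0,0,0]}
    - {"slide":[0,0,0],"rotation":[0,0,0]}

```text
clock: 10.73
ee_pos: [596.7, 230.0, 57.0]
eef_rot: [[0.209, 0.978, -0.005], [0.978, -0.209, -0.0], [-0.001, -0.005, -1.0]]
wrist_force: [0.4, -0.2, -1.7]
finger_gap: 7.8
grip_force: 49.1
```

```bash
python3 - <<'E'
from v import *
plan((down(-12),BC+56.3*X+.8*Y+[0,0,50]))
E
```

```text
t 10.7333 [596.7 230.   57. ] F [ 0.4 -0.2 -1.7] gap 7.8
1 x slide [0.1, 2.1, 7.0] rot [-0.27, 0.07, -0.04] | tot [0.1, 2.1, 7.0] [-0.3, 0.1, -0.0]
```

Call:
arm_command:
  deltas:
    - {"slide":[0,1.5,1],"rotation":[-0.3,0,0]}
    - {"slide":[0,0,2],"rotation":[0,0,0]}
    - {"slide":[0,0,2],"rotation":[0,0,0]}
    - {"slide":[0,0,2],"rotation":[0,0,0]}
    - {"slide":[0,0,0],"rotation":[0,0,0]}
    - {"slide":[0,0,0],"rotation":[0,0,0]}
    - {"slide":[0,0,0],"rotation":[0,0,0]}

```text
clock: 11.32
ee_pos: [599.3, 229.9, 51.8]
eef_rot: [[0.209, 0.978, 0.003], [0.978, -0.209, -0.001], [0.0, 0.004, -1.0]]
wrist_force: [0.4, 0.3, -2.1]
finger_gap: 7.6
grip_force: 49.1
```

Call:
arm_command:
  deltas:
    - {"slide":[0,-0.6,1],"rotation":[0,0,0]}
    - {"slide":[0,0,1],"rotation":[0,0,0]}
    - {"slide":[0,0,0],"rotation":[0,0,0]}
    - {"slide":[0,0,1],"rotation":[0,0,0]}
    - {"slide":[0,0,0],"rotation":[0,0,0]}
    - {"slide":[0,0,0],"rotation":[0,0,0]}

```text
clock: 11.82
ee_pos: [599.0, 230.1, 49.5]
eef_rot: [[0.209, 0.978, 0.004], [0.978, -0.209, -0.001], [0.0, 0.004, -1.0]]
wrist_force: [-1.6, -1.2, 3.8]
finger_gap: 7.9
grip_force: 49.8
```

Call:
arm_command:
  deltas:
    - {"slide":[0,0,0],"rotation":[0,0,0]}
    - {"slide":[0,0,0],"rotation":[0,0,0]}
    - {"slide":[0,0,0],"rotation":[0,0,0]}
    - {"slide":[0,0,0],"rotation":[0,0,0]}
    - {"slide":[0,0,0],"rotation":[0,0,0]}
    - {"slide":[0,0,-20],"rotation":[0,0,0]}
    - {"slide":[0,0,-35],"rotation":[0,0,0]}
    - {"slide":[0,0,-35],"rotation":[0,0,0]}
    - {"slide":[0,0,-35],"rotation":[0,0,0]}
    - {"slide":[0,0,0],"rotation":[0,0,0]}
  hand: -1

```text
clock: 12.65
ee_pos: [603.0, 231.2, 183.1]
eef_rot: [[0.208, 0.978, 0.018], [0.978, -0.209, 0.002], [0.006, 0.017, -1.0]]
wrist_force: [1.3, 0.1, 0.9]
finger_gap: 85.4
grip_force: 0.0
```

```bash
python3 - <<'E'
from v import *
plan((RB,[450,0,225]),(RB,bed(-.6,17.8,170)),(RB,bed(-.6,17.8,30)))
p,d,K,R,t=cap("wrist");C=fcloud(d,K,R,t);cv2.imwrite("pics/w7.png",p[...,::-1])
W=C.reshape(-1,3);q=np.c_[(W-BC)@X,(W-BC)@Y,W[:,2]];n=(abs(q[:,0])<80)&(abs(q[:,1])<40)
for nm,lo,hi in(("foot",11,19),("rim",37,45),("top",81,92)):
    m=n&(q[:,2]>lo)&(q[:,2]<hi)&((nm!="foot")|(abs(q[:,1])<27));print(nm,m.sum(),np.percentile(q[m],[1,50,99],axis=0).round(1).tolist())
E
```

```text
t 12.65 [603.  231.2 183.1] F [1.3 0.1 0.9] gap 85.4
8 x slide [-29.8, -16.0, -9.9] rot [-3.58, 0.66, -2.54] | tot [-257.7, -100.7, -45.1] [-28.6, 5.3, -20.3]
7 x slide [-35.1, -4.1, 0.5] rot [0.0, 0.0, 0.0] | tot [-245.6, -28.4, 3.6] [0.0, -0.0, 0.0]
4 x slide [-0.0, 0.0, 35.0] rot [0.0, 0.0, 0.0] | tot [0.0, 0.0, 140.0] [0.0, -0.0, 0.0]
foot 5388 [[-66.1, -26.6, 12.2], [-6.0, -0.6, 14.7], [48.6, 21.4, 17.9]]
rim 2844 [[-70.8, -31.7, 37.4], [-0.3, 6.2, 41.3], [71.2, 31.9, 43.2]]
top 756 [[51.0, -21.6, 83.1], [56.2, 0.5, 86.6], [61.6, 22.2, 88.1]]
```

Call:
arm_command:
  deltas:
    - {"slide":[-29.8,-16,-9.9],"rotation":[-3.6,0.66,-2.54]}
    - {"slide":[-29.8,-16,-9.9],"rotation":[-3.6,0.66,-2.54]}
    - {"slide":[-29.8,-16,-9.9],"rotation":[-3.6,0.66,-2.54]}
    - {"slide":[-29.8,-16,-9.9],"rotation":[-3.6,0.66,-2.54]}
    - {"slide":[-29.8,-16,-9.9],"rotation":[-3.6,0.66,-2.54]}
    - {"slide":[-29.8,-16,-9.9],"rotation":[-3.6,0.66,-2.54]}
    - {"slide":[-29.8,-16,-9.9],"rotation":[-3.6,0.66,-2.54]}
    - {"slide":[-29.8,-16,-9.9],"rotation":[-3.6,0.66,-2.54]}
    - {"slide":[0,0,0],"rotation":[0,0,0]}

```text
clock: 13.45
ee_pos: [447.1, 1.9, 215.8]
eef_rot: [[-0.131, 0.873, 0.47], [0.991, 0.114, 0.064], [0.002, 0.474, -0.881]]
wrist_force: [-0.1, -0.6, -0.3]
finger_gap: 85.5
grip_force: 0.0
```

```bash
python3 - <<'E'
from v import *
plan((RB,bed(-.6,17.8,170)))
E
```

```text
t 13.45 [447.1   1.9 215.8] F [-0.1 -0.6 -0.3] gap 85.5
7 x slide [-35.5, -2.7, -0.2] rot [-0.24, 0.07, -0.16] | tot [-248.3, -16.9, -0.5] [-1.7, 0.5, -1.1]
```

Call:
arm_command:
  deltas:
    - {"slide":[-35.5,-2.7,0],"rotation":[-0.24,0,-0.15]}
    - {"slide":[-35.5,-2.7,0],"rotation":[-0.24,0,-0.15]}
    - {"slide":[-35.5,-2.7,0],"rotation":[-0.24,0,-0.15]}
    - {"slide":[-35.5,-2.7,0],"rotation":[-0.24,0,-0.15]}
    - {"slide":[-35.5,-2.7,0],"rotation":[-0.24,0,-0.15]}
    - {"slide":[-35.5,-2.7,0],"rotation":[-0.24,0,-0.15]}
    - {"slide":[-35.5,-2.7,0],"rotation":[-0.24,0,-0.15]}
    - {"slide":[0,0,0],"rotation":[0,0,0]}
    - {"slide":[0,0,0],"rotation":[0,0,0]}
    - {"slide":[0,0,0],"rotation":[0,0,0]}

```text
clock: 14.28
ee_pos: [469.7, -240.0, 207.4]
eef_rot: [[-0.156, 0.856, 0.492], [0.988, 0.137, 0.076], [-0.002, 0.498, -0.867]]
wrist_force: [0.1, -0.1, -0.2]
finger_gap: 85.6
grip_force: 0.0
```

```bash
python3 - <<'E'
from v import *
plan((RB,bed(-.6,17.8,170)),(RB,bed(-.6,17.8,70)))
E
```

```text
t 14.2833 [ 469.7 -240.   207.4] F [ 0.1 -0.1 -0.2] gap 85.6
1 x slide [-5.3, -5.1, -3.3] rot [-0.14, -0.04, 0.31] | tot [-5.3, -5.1, -3.3] [-0.1, -0.0, 0.3]
3 x slide [-0.0, 0.0, 33.3] rot [0.0, 0.0, 0.0] | tot [0.0, 0.0, 100.0] [0.0, -0.0, 0.0]
```

Call:
arm_command:
  deltas:
    - {"slide":[-5.3,-5.1,0],"rotation":[-0.1,0,0.3]}
    - {"slide":[0,0,33],"rotation":[0,0,0]}
    - {"slide":[0,0,33],"rotation":[0,0,0]}
    - {"slide":[0,0,30],"rotation":[0,0,0]}
    - {"slide":[0,0,0],"rotation":[0,0,0]}
    - {"slide":[0,0,0],"rotation":[0,0,0]}
    - {"slide":[0,0,0],"rotation":[0,0,0]}

```text
clock: 14.87
ee_pos: [514.2, -239.8, 124.5]
eef_rot: [[-0.152, 0.855, 0.496], [0.988, 0.134, 0.073], [-0.004, 0.501, -0.865]]
wrist_force: [-0.1, -0.6, -0.0]
finger_gap: 85.6
grip_force: 0.0
```

```bash
python3 - <<'E'
from v import *
plan((RB,bed(-.6,17.8,30)))
E
```

```text
t 14.8667 [ 514.2 -239.8  124.5] F [-0.1 -0.6 -0. ] gap 85.6
2 x slide [0.6, -0.9, 21.5] rot [0.05, 0.08, 0.08] | tot [1.3, -1.8, 42.9] [0.1, 0.2, 0.2]
```

Call:
arm_command:
  deltas:
    - {"slide":[1.2,-1.8,5],"rotation":[0,0.1,0.1]}
    - {"slide":[0,0,15],"rotation":[0,0,0]}
    - {"slide":[0,0,15],"rotation":[0,0,0]}
    - {"slide":[0,0,8],"rotation":[0,0,0]}
    - {"slide":[0,0,0],"rotation":[0,0,0]}
    - {"slide":[0,0,0],"rotation":[0,0,0]}
    - {"slide":[0,0,0],"rotation":[0,0,0]}

```text
clock: 15.45
ee_pos: [533.7, -236.3, 86.1]
eef_rot: [[-0.15, 0.855, 0.496], [0.989, 0.131, 0.074], [-0.001, 0.501, -0.865]]
wrist_force: [-0.3, -0.3, -0.2]
finger_gap: 85.3
grip_force: 0.0
```

```bash
python3 - <<'E'
from v import *
plan((RB,bed(-.6,17.8,30)))
E
```

```text
t 15.45 [ 533.7 -236.3   86.1] F [-0.3 -0.3 -0.2] gap 85.3
1 x slide [0.7, 0.3, -0.2] rot [0.1, 0.08, -0.0] | tot [0.7, 0.3, -0.2] [0.1, 0.1, -0.0]
```

Call:
arm_command:
  deltas:
    - {"slide":[0.7,0.3,0],"rotation":[0,0,0]}
    - {"slide":[0,0,0],"rotation":[0,0,0]}
    - {"slide":[0,0,0],"rotation":[0,0,0]}
    - {"slide":[0,0,0],"rotation":[0,0,0]}
    - {"slide":[0,0,0],"rotation":[0,0,0]}
    - {"slide":[0,0,0],"rotation":[0,0,0]}
    - {"slide":[0,0,0],"rotation":[0,0,0]}
  hand: 1
  newtons: 90

```text
clock: 16.03
ee_pos: [533.6, -234.9, 85.1]
eef_rot: [[-0.151, 0.856, 0.495], [0.989, 0.13, 0.076], [0.0, 0.501, -0.866]]
wrist_force: [0.6, 0.0, -0.4]
finger_gap: 0.6
grip_force: 0.0
```

Call:
arm_command:
  deltas:
    - {"slide":[0,0,-4],"rotation":[0,0,0]}
    - {"slide":[0,0,-8],"rotation":[0,0,0]}
    - {"slide":[0,0,-15],"rotation":[0,0,0]}
    - {"slide":[0,0,-25],"rotation":[0,0,0]}
    - {"slide":[0,0,-30],"rotation":[0,0,0]}
    - {"slide":[0,0,-30],"rotation":[0,0,0]}
    - {"slide":[0,0,-25],"rotation":[0,0,0]}
    - {"slide":[0,0,0],"rotation":[0,0,0]}
    - {"slide":[0,0,0],"rotation":[0,0,0]}
    - {"slide":[0,0,0],"rotation":[0,0,0]}

```text
clock: 16.87
ee_pos: [465.5, -245.1, 203.3]
eef_rot: [[-0.151, 0.856, 0.494], [0.989, 0.13, 0.076], [0.001, 0.5, -0.866]]
wrist_force: [-0.2, -0.8, -1.2]
finger_gap: -0.2
grip_force: 0.0
```

```bash
python3 - <<'E'
from v import *
plan((RB,[440,-30,215]),(down(78),BC-7*X+[0,0,180]),(down(-102),BC-7*X+[0,0,180]))
s=monitor.read_state();print(s["qpos"].round(2))
p,d,K,R,t=cap("wrist");np.savez("w8.npz",p=p,d=d,K=K,R=R,t=t);cv2.imwrite("pics/w8.png",p[...,::-1])
E
```

```text
t 16.8667 [ 465.5 -245.1  203.3] F [-0.2 -0.8 -1.2] gap -0.2
6 x slide [36.1, 2.0, -1.1] rot [0.0, -0.0, -0.01] | tot [216.5, 12.0, -6.4] [0.0, -0.0, -0.1]
12 x slide [13.1, 20.9, 8.4] rot [2.18, 1.51, -5.64] | tot [254.3, 100.9, 98.6] [26.2, 18.1, -67.6]
28 x slide [-0.0, 0.0, 0.0] rot [0.0, 0.0, 0.0] | tot [-0.0, 0.0, 0.0] [0.0, 0.0, 180.0]
[-0.96 -0.3   2.15  0.53  1.1  -1.31]
```

View pics/w8.png

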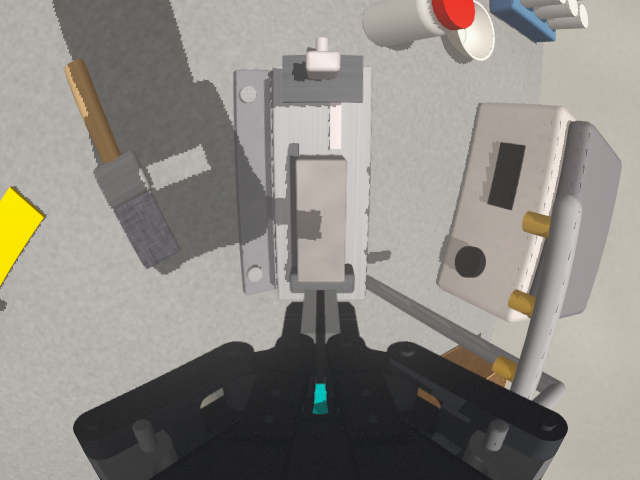

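The wrist view shows the fingers shut and empty, and the block still lying in the vise with its top from (296,157) to (346,280). The grasp missed, so I will measure why.

```bash
python3 - <<'E'
from v import *
z=np.load("w8.npz");K,R,t=z["K"],z["R"],z["t"];C=fcloud(z["d"],K,R,t)
q=((C-C0)@B);q[...,2]+=25
blk=q[165:275,302:340].reshape(-1,3);print("block top",np.percentile(blk,[2,50,98],axis=0).round(1).tolist())
for nm,sl in(("near",q[250:270,302:340]),("far",q[165:185,302:340]),("left",q[165:270,302:308]),("right",q[165:270,334:340])):print(nm,np.median(sl.reshape(-1,3),axis=0).round(1))
Q=q[100:330,230:380].reshape(-1,3);m=(abs(Q[:,2]-50)<7)&(abs(Q[:,0])<40)&(abs(Q[:,1])<90)
print(cv2.minAreaRect(Q[m][:,:2].astype(np.float32)))
m=(abs(Q[:,0]-30)<10)&(abs(Q[:,1]-30)<30);print("bed",np.median(Q[m],axis=0))
m=(abs(Q[:,2]-105)<4)&(Q[:,1]>90);print("handletop",m.sum(),Q[m].mean(0).round(1) if m.any() else"")
# finger tips in tool frame
s=monitor.read_state();L=((C-s["ee_pos"])@s["eef_rot"])
F=L[285:400,285:355].reshape(-1,3);F=F[(F[:,2]>-80)&(F[:,2]<20)&(abs(F[:,0])<30)&(abs(F[:,1])<30)];print("tips",len(F),np.percentile(F,[1,50,99],axis=0).round(1).tolist())
E
```

```text
block top [[-15.9, -25.6, 48.5], [-1.6, 20.5, 50.0], [13.5, 63.6, 51.4]]
near [ -1.2 -14.1  50. ]
far [-1.5 56.9 49.9]
left [-14.1  22.4  49.9]
right [11.8 22.2 49.9]
((-0.6560268402099609, 17.41053009033203), (40.15483093261719, 103.68062591552734), 0.06123143061995506)
bed [ 3.12587946e+01  3.10909489e+01 -6.55988032e-03]
handletop 0 
tips 4069 [[-9.4, -12.2, -79.8], [10.5, 0.5, -62.5], [13.5, 13.0, -37.6]]
```

```bash
python3 - <<'E'
from v import *
z=np.load("w8.npz");C=fcloud(z["d"],z["K"],z["R"],z["t"]);s=monitor.read_state();L=((C-s["ee_pos"])@s["eef_rot"])
for v in range(280,345,4):print(v,[L[v,u].round(0).astype(int).tolist() for u in(300,310,316,326,334)])
z=np.load("w5.npz");print(z["d"][300,[300,320,340]])
E
```

```text
280 [[-52, -16, 114], [-53, -8, 115], [-53, -3, 116], [-52, 6, 114], [-52, 13, 114]]
284 [[-65, -18, 134], [-65, -8, 135], [-65, -3, 135], [-65, 6, 134], [-65, 14, 135]]
288 [[-70, -18, 135], [-69, -9, 134], [-69, -3, 135], [-70, 6, 135], [-69, 14, 134]]
292 [[-73, -18, 135], [11, -4, -39], [10, -1, -38], [11, 3, -40], [11, 6, -39]]
296 [[-91, -20, 163], [11, -3, -43], [11, -1, -44], [11, 3, -42], [11, 6, -43]]
300 [[-125, -23, 220], [11, -3, -47], [11, -1, -47], [11, 3, -46], [11, 6, -47]]
304 [[7, -7, -42], [11, -3, -50], [10, -1, -49], [11, 3, -50], [11, 6, -49]]
308 [[6, -7, -45], [11, -3, -52], [11, -1, -54], [11, 3, -53], [11, 6, -53]]
312 [[7, -7, -48], [11, -3, -56], [11, -1, -55], [12, 3, -57], [11, 6, -57]]
316 [[7, -7, -52], [11, -3, -59], [11, -1, -60], [11, 3, -59], [11, 6, -59]]
320 [[7, -7, -55], [11, -3, -63], [11, -1, -62], [11, 3, -62], [11, 5, -62]]
324 [[7, -7, -58], [11, -3, -64], [11, -1, -65], [11, 3, -64], [11, 5, -65]]
328 [[7, -7, -61], [11, -3, -67], [11, -1, -67], [11, 3, -67], [10, 5, -66]]
332 [[11, -6, -70], [11, -3, -70], [11, -1, -70], [10, 3, -69], [11, 5, -70]]
336 [[13, -6, -76], [10, -3, -71], [9, -1, -69], [10, 3, -71], [12, 5, -74]]
340 [[14, -6, -79], [12, -3, -76], [8, -1, -70], [8, 3, -70], [12, 5, -76]]
344 [[12, -6, -79], [11, -3, -78], [6, -1, -71], [7, 3, -72], [12, 5, -79]]
[143.55411 152.48492 143.42285]
```

```bash
python3 - <<'E'
from v import *
s=monitor.read_state()
for n in("side","scene"):
    p,d,K,R,t=cap(n);C=cloud(d,K,R,t);L=((C-s["ee_pos"])@s["eef_rot"]).reshape(-1,3)
    m=(abs(L[:,0])<16)&(abs(L[:,1])<22)
    print(n,s["ee_pos"].round(1),[(lo,int((m&(L[:,2]>=lo)&(L[:,2]<lo+6)).sum())) for lo in range(-100,60,6)])
E
```

```text
side [ 465.5 -244.7  202.5] [(-100, 5), (-94, 8), (-88, 44), (-82, 38), (-76, 21), (-70, 15), (-64, 14), (-58, 21), (-52, 19), (-46, 19), (-40, 7), (-34, 1), (-28, 0), (-22, 0), (-16, 0), (-10, 0), (-4, 0), (2, 0), (8, 0), (14, 0), (20, 0), (26, 0), (32, 0), (38, 0), (44, 0), (50, 0), (56, 0)]
scene [ 465.5 -244.7  202.5] [(-100, 11), (-94, 18), (-88, 18), (-82, 15), (-76, 21), (-70, 28), (-64, 27), (-58, 26), (-52, 21), (-46, 24), (-40, 20), (-34, 5), (-28, 0), (-22, 0), (-16, 0), (-10, 0), (-4, 0), (2, 0), (8, 0), (14, 0), (20, 0), (26, 0), (32, 0), (38, 0), (44, 0), (50, 0), (56, 0)]
```

All three views put the finger ends about 36 mm short of the reported TCP, so I will command 36 mm deeper and regrasp.

```bash
python3 - <<'E'
from v import *
plan((RB,bed(-.6,17.4,60)),(RB,bed(-.6,17.4,-6)))
E
```

```text
t 17.0167 [ 465.6 -244.5  202.1] F [-0.5 -0.3 -0.9] gap 0.1
3 x slide [-0.7, 0.6, 34.9] rot [-0.01, -0.05, -0.03] | tot [-2.3, 1.8, 104.5] [-0.0, -0.1, -0.1]
2 x slide [0.0, -0.0, 33.0] rot [0.0, 0.0, 0.0] | tot [0.0, -0.0, 66.0] [0.0, -0.0, 0.0]
```

Call:
arm_command:
  deltas:
    - {"slide":[-2,1.5,0],"rotation":[0,0,0]}
    - {"slide":[0,0,0],"rotation":[0,0,0]}
    - {"slide":[0,0,0],"rotation":[0,0,0]}
    - {"slide":[0,0,0],"rotation":[0,0,0]}
    - {"slide":[0,0,35],"rotation":[0,0,0]}
    - {"slide":[0,0,35],"rotation":[0,0,0]}
    - {"slide":[0,0,35],"rotation":[0,0,0]}
    - {"slide":[0,0,0],"rotation":[0,0,0]}
    - {"slide":[0,0,0],"rotation":[0,0,0]}
    - {"slide":[0,0,0],"rotation":[0,0,0]}
  hand: -1

```text
clock: 17.85
ee_pos: [519.7, -239.8, 114.9]
eef_rot: [[-0.151, 0.855, 0.496], [0.989, 0.131, 0.075], [-0.001, 0.501, -0.865]]
wrist_force: [-0.8, -0.0, 0.9]
finger_gap: 85.3
grip_force: 0.0
```

```bash
python3 - <<'E'
from v import *
plan((RB,bed(-.6,17.4,-6)))
E
```

```text
t 17.85 [ 519.7 -239.8  114.9] F [-0.8 -0.   0.9] gap 85.3
2 x slide [0.8, -0.9, 33.9] rot [0.05, 0.03, 0.0] | tot [1.7, -1.8, 67.9] [0.1, 0.1, 0.0]
```

Call:
arm_command:
  deltas:
    - {"slide":[1.5,-1.5,20],"rotation":[0,0,0]}
    - {"slide":[0,0,20],"rotation":[0,0,0]}
    - {"slide":[0,0,18],"rotation":[0,0,0]}
    - {"slide":[0,0,9],"rotation":[0,0,0]}
    - {"slide":[0,0,0],"rotation":[0,0,0]}
    - {"slide":[0,0,0],"rotation":[0,0,0]}
    - {"slide":[0,0,0],"rotation":[0,0,0]}

```text
clock: 18.43
ee_pos: [551.6, -233.9, 56.8]
eef_rot: [[-0.15, 0.855, 0.497], [0.989, 0.131, 0.074], [-0.002, 0.502, -0.865]]
wrist_force: [0.2, 0.9, 0.1]
finger_gap: 85.7
grip_force: 0.0
```

```bash
python3 - <<'E'
from v import *
plan((RB,bed(-.6,17.4,-6)))
E
```

```text
t 18.4333 [ 551.6 -233.9   56.8] F [0.2 0.9 0.1] gap 85.7
1 x slide [0.6, -0.6, 1.4] rot [0.14, 0.14, 0.01] | tot [0.6, -0.6, 1.4] [0.1, 0.1, 0.0]
```

Call:
arm_command:
  deltas:
    - {"slide":[0.6,-0.6,1.4],"rotation":[0.1,0.1,0]}
    - {"slide":[0,0,0],"rotation":[0,0,0]}
    - {"slide":[0,0,0],"rotation":[0,0,0]}
    - {"slide":[0,0,0],"rotation":[0,0,0]}
    - {"slide":[0,0,0],"rotation":[0,0,0]}
    - {"slide":[0,0,0],"rotation":[0,0,0]}
    - {"slide":[0,0,0],"rotation":[0,0,0]}
  hand: 1
  newtons: 90

```text
clock: 19.02
ee_pos: [551.4, -232.5, 54.2]
eef_rot: [[-0.152, 0.856, 0.494], [0.988, 0.131, 0.077], [0.001, 0.5, -0.866]]
wrist_force: [-3.1, 0.9, 5.8]
finger_gap: 38.3
grip_force: 90.7
```

Gripped. Lift square to the bed.

Call:
arm_command:
  deltas:
    - {"slide":[0,0,-4],"rotation":[0,0,0]}
    - {"slide":[0,0,-8],"rotation":[0,0,0]}
    - {"slide":[0,0,-15],"rotation":[0,0,0]}
    - {"slide":[0,0,-25],"rotation":[0,0,0]}
    - {"slide":[0,0,-30],"rotation":[0,0,0]}
    - {"slide":[0,0,-35],"rotation":[0,0,0]}
    - {"slide":[0,0,-35],"rotation":[0,0,0]}
    - {"slide":[0,0,-25],"rotation":[0,0,0]}
    - {"slide":[0,0,0],"rotation":[0,0,0]}
    - {"slide":[0,0,0],"rotation":[0,0,0]}

```text
clock: 19.85
ee_pos: [463.1, -246.0, 206.5]
eef_rot: [[-0.151, 0.857, 0.492], [0.989, 0.131, 0.076], [0.001, 0.498, -0.867]]
wrist_force: [-0.6, -0.2, -6.0]
finger_gap: 38.8
grip_force: 93.7
```

```bash
python3 - <<'E'
from v import *
plan((RB,[440,-30,205]),(down(78),BC-7*X+[0,0,150]))
p,d,K,R,t=cap("wrist");cv2.imwrite("pics/w9.png",p[...,::-1]);C=fcloud(d,K,R,t);s=monitor.read_state();L=((C-s["ee_pos"])@s["eef_rot"]).reshape(-1,3)
m=(L[:,2]>-60)&(L[:,2]<20)&(abs(L[:,0])<80)&(abs(L[:,1])<40)
q=L[m];m2=(q[:,0]>20);print("block tool",np.percentile(q[m2],[1,50,99],axis=0).round(1).tolist(),len(q))
E
```

```text
t 19.85 [ 463.1 -246.   206.5] F [-0.6 -0.2 -6. ] gap 38.8
6 x slide [36.2, 1.3, 1.0] rot [-0.02, -0.01, -0.01] | tot [217.0, 7.6, 6.3] [-0.1, -0.0, -0.0]
12 x slide [13.3, 20.4, 10.0] rot [2.18, 1.51, -5.64] | tot [254.3, 90.9, 116.0] [26.2, 18.1, -67.6]
block tool [[20.4, -18.4, -59.4], [39.1, 1.0, -57.9], [49.9, 20.4, -14.9]] 25262
```

Call:
arm_command:
  deltas:
    - {"slide":[25,1,0],"rotation":[0,0,0]}
    - {"slide":[36,1,0],"rotation":[0,0,0]}
    - {"slide":[36,1,0],"rotation":[0,0,0]}
    - {"slide":[36,1,0],"rotation":[0,0,0]}
    - {"slide":[36,1,0],"rotation":[0,0,0]}
    - {"slide":[36,1,0],"rotation":[0,0,0]}
    - {"slide":[15,0,0],"rotation":[0,0,0]}
    - {"slide":[0,0,0],"rotation":[0,0,0]}

```text
clock: 20.57
ee_pos: [433.7, -23.1, 206.3]
eef_rot: [[-0.158, 0.859, 0.488], [0.987, 0.134, 0.084], [0.006, 0.495, -0.869]]
wrist_force: [-0.3, -0.9, -5.6]
finger_gap: 38.7
grip_force: 93.5
```

```bash
python3 - <<'E'
from v import *
plan((down(78),BC-7*X+[0,0,150]))
E
```

```text
t 20.5667 [433.7 -23.1 206.3] F [-0.3 -0.9 -5.6] gap 38.7
12 x slide [12.4, 20.4, 10.2] rot [2.18, 1.46, -5.61] | tot [245.1, 96.2, 121.4] [26.2, 17.5, -67.4]
```

Call:
arm_command:
  deltas:
    - {"slide":[12.4,20.4,9],"rotation":[2.2,1.46,-5.6]}
    - {"slide":[12.4,20.4,9],"rotation":[2.2,1.46,-5.6]}
    - {"slide":[12.4,20.4,9],"rotation":[2.2,1.46,-5.6]}
    - {"slide":[12.4,20.4,9],"rotation":[2.2,1.46,-5.6]}
    - {"slide":[12.4,20.4,9],"rotation":[2.2,1.46,-5.6]}
    - {"slide":[12.4,20.4,9],"rotation":[2.2,1.46,-5.6]}
    - {"slide":[0,0,0],"rotation":[0,0,0]}

```text
clock: 21.15
ee_pos: [529.2, 94.3, 203.2]
eef_rot: [[-0.686, 0.688, 0.235], [0.723, 0.68, 0.12], [-0.077, 0.252, -0.965]]
wrist_force: [-0.2, -1.1, -5.3]
finger_gap: 38.1
grip_force: 94.2
```

```bash
python3 - <<'E'
from v import *
plan((down(78),BC-7*X+[0,0,150]))
E
```

```text
t 21.15 [529.2  94.3 203.2] F [-0.2 -1.1 -5.3] gap 38.1
6 x slide [12.8, 20.5, 11.3] rot [2.15, 1.44, -5.62] | tot [105.9, 92.2, 70.9] [12.9, 8.6, -33.7]
```

Call:
arm_command:
  deltas:
    - {"slide":[12.8,20.5,10.5],"rotation":[2.15,1.44,-5.6]}
    - {"slide":[12.8,20.5,10.5],"rotation":[2.15,1.44,-5.6]}
    - {"slide":[12.8,20.5,10.5],"rotation":[2.15,1.44,-5.6]}
    - {"slide":[12.8,20.5,10.5],"rotation":[2.15,1.44,-5.6]}
    - {"slide":[12.8,20.5,10.5],"rotation":[2.15,1.44,-5.6]}
    - {"slide":[12.8,20.5,10.5],"rotation":[2.15,1.44,-5.6]}
    - {"slide":[0,0,0],"rotation":[0,0,0]}
    - {"slide":[0,0,0],"rotation":[0,0,0]}
    - {"slide":[0,0,0],"rotation":[0,0,0]}

```text
clock: 21.9
ee_pos: [535.9, 237.7, 155.9]
eef_rot: [[-0.976, 0.218, 0.004], [0.218, 0.976, -0.002], [-0.004, -0.001, -1.0]]
wrist_force: [-0.2, -0.3, -4.5]
finger_gap: 38.2
grip_force: 94.8
```

```bash
python3 - <<'E'
from v import *
plan((down(78),BC-7*X+[0,0,95]))
s=monitor.read_state();p,d,K,R,t=cap("wrist");cv2.imwrite("pics/w10.png",p[...,::-1]);C=fcloud(d,K,R,t)
W=C.reshape(-1,3);q=np.c_[(W-BC)@X,(W-BC)@Y,W[:,2]];print("cam side",((-R.T@t-BC)@X).round(),((-R.T@t-BC)@Y).round())
z=s["ee_pos"][2]; L=(W-s["ee_pos"])@s["eef_rot"]
m=(L[:,2]>-64)&(L[:,2]<-52)&(abs(L[:,0])>16)&(abs(L[:,0])<60)&(abs(L[:,1])<30)
print("block top tool",m.sum(),np.percentile(L[m],[.5,50,99.5],axis=0).round(1).tolist());print(" rect",cv2.minAreaRect(q[m][:,:2].astype(np.float32)))
for nm,lo,hi in(("rim",37,45),("top",81,90)):
    m=(abs(q[:,0])<78)&(abs(q[:,1])<38)&(q[:,2]>lo)&(q[:,2]<hi);print(nm,m.sum(),np.percentile(q[m],[1,50,99],axis=0).round(1).tolist() if m.any() else "")
E
```

```text
t 21.9 [535.9 237.7 155.9] F [-0.2 -0.3 -4.5] gap 38.2
2 x slide [0.2, 2.2, 30.4] rot [-0.04, 0.12, -0.29] | tot [0.5, 4.5, 60.8] [-0.1, 0.2, -0.6]
cam side -85.0 -3.0
block top tool 14852 [[-37.0, -19.5, -58.1], [29.3, 0.1, -56.7], [50.7, 19.7, -53.3]]
 rect ((-12.881019592285156, -4.2339324951171875), (40.366981506347656, 90.2748794555664), 89.33831787109375)
rim 1217 [[-72.3, -32.2, 37.6], [-66.3, -1.4, 41.3], [-37.1, 31.4, 43.2]]
top 0
```

View pics/w10.png

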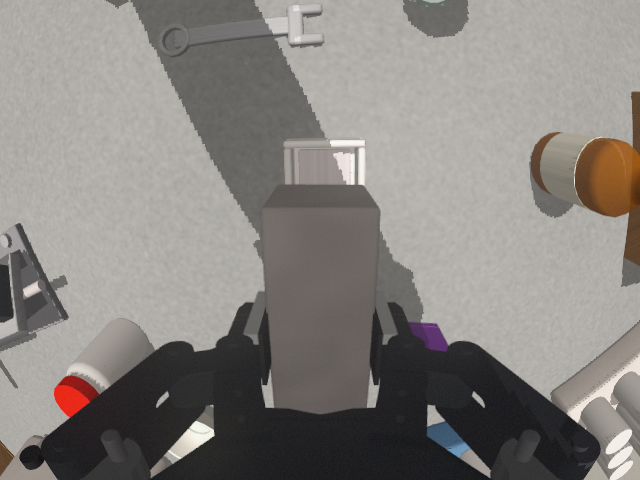

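The block hangs level and centred in the fingers, over the box whose free end shows at (285–365,140–185).

Call:
arm_command:
  deltas:
    - {"slide":[1.5,4.5,10],"rotation":[-0.1,0.2,-0.6]}
    - {"slide":[0,0,25],"rotation":[0,0,0]}
    - {"slide":[0,0,25],"rotation":[0,0,0]}
    - {"slide":[0,0,10],"rotation":[0,0,0]}
    - {"slide":[0,0,0],"rotation":[0,0,0]}
    - {"slide":[0,0,0],"rotation":[0,0,0]}
    - {"slide":[0,0,0],"rotation":[0,0,0]}

```text
clock: 22.53
ee_pos: [537.7, 243.0, 89.7]
eef_rot: [[-0.978, 0.207, 0.007], [0.207, 0.978, 0.002], [-0.006, 0.003, -1.0]]
wrist_force: [-0.2, -0.9, -4.8]
finger_gap: 38.4
grip_force: 94.6
```

```bash
python3 - <<'E'
from v import *
plan((down(78),BC-8*X+[0,0,7]))
p,d,K,R,t=cap("wrist");C=fcloud(d,K,R,t);W=C.reshape(-1,3);q=np.c_[(W-BC)@X,(W-BC)@Y,W[:,2]]
m=(abs(q[:,0])<78)&(abs(q[:,1])<38)&(q[:,2]>37)&(q[:,2]<45);print("rim",np.percentile(q[m],[1,50,99],axis=0).round(1).tolist())
s=monitor.read_state();zt=s["ee_pos"][2]+57
m=(q[:,0]<-20)&(q[:,0]>-80)&(abs(q[:,1])<30)&(abs(q[:,2]-zt)<5);print("blk",np.percentile(q[m],[.5,50,99.5],axis=0).round(1).tolist(),cv2.minAreaRect(q[m][:,:2].astype(np.float32)))
E
```

```text
t 22.5333 [537.7 243.   89.7] F [-0.2 -0.9 -4.8] gap 38.4
3 x slide [0.7, -0.4, 27.6] rot [0.06, 0.12, 0.01] | tot [2.4, -1.4, 82.7] [0.2, 0.4, 0.0]
rim [[-72.1, -32.1, 38.0], [-67.2, -2.8, 41.3], [-40.6, 31.0, 43.2]]
blk [[-57.2, -18.6, 143.1], [-40.3, 1.1, 146.2], [-20.2, 20.7, 147.7]] ((-38.6793098449707, 1.0651168823242188), (37.383705139160156, 40.39616012573242), 0.1012822762131691)
```

Call:
arm_command:
  deltas:
    - {"slide":[2.2,-1.2,5],"rotation":[0.1,0.3,0]}
    - {"slide":[0,0,15],"rotation":[0,0,0]}
    - {"slide":[0,0,15],"rotation":[0,0,0]}
    - {"slide":[0,0,10],"rotation":[0,0,0]}
    - {"slide":[0,0,0],"rotation":[0,0,0]}
    - {"slide":[0,0,0],"rotation":[0,0,0]}
    - {"slide":[0,0,0],"rotation":[0,0,0]}

```text
clock: 23.17
ee_pos: [534.7, 242.4, 44.0]
eef_rot: [[-0.978, 0.207, 0.0], [0.207, 0.978, 0.0], [0.0, 0.0, -1.0]]
wrist_force: [0.2, -0.1, -6.0]
finger_gap: 38.5
grip_force: 94.7
```

```bash
python3 - <<'E'
from v import *
plan((down(78),BC-8*X+[0,0,7]))
E
```

```text
t 23.1667 [534.7 242.4  44. ] F [ 0.2 -0.1 -6. ] gap 38.5
1 x slide [-0.9, 0.0, 37.0] rot [0.03, -0.0, 0.05] | tot [-0.9, 0.0, 37.0] [0.0, -0.0, 0.1]
```

Call:
arm_command:
  deltas:
    - {"slide":[-0.8,0,3],"rotation":[0,0,0]}
    - {"slide":[0,0,7],"rotation":[0,0,0]}
    - {"slide":[0,0,7],"rotation":[0,0,0]}
    - {"slide":[0,0,7],"rotation":[0,0,0]}
    - {"slide":[0,0,5],"rotation":[0,0,0]}
    - {"slide":[0,0,2],"rotation":[0,0,0]}
    - {"slide":[0,0,0],"rotation":[0,0,0]}
    - {"slide":[0,0,0],"rotation":[0,0,0]}
    - {"slide":[0,0,0],"rotation":[0,0,0]}

```text
clock: 23.92
ee_pos: [535.0, 242.1, 12.3]
eef_rot: [[-0.978, 0.207, -0.001], [0.207, 0.978, 0.0], [0.001, -0.0, -1.0]]
wrist_force: [1.0, 0.3, -5.5]
finger_gap: 38.4
grip_force: 94.8
```

No contact with the walls; the last millimetres.

Call:
arm_command:
  deltas:
    - {"slide":[0,0,1.5],"rotation":[0,0,0]}
    - {"slide":[0,0,1.5],"rotation":[0,0,0]}
    - {"slide":[0,0,1],"rotation":[0,0,0]}
    - {"slide":[0,0,0],"rotation":[0,0,0]}
    - {"slide":[0,0,0],"rotation":[0,0,0]}

```text
clock: 24.33
ee_pos: [534.7, 242.1, 8.2]
eef_rot: [[-0.978, 0.207, -0.001], [0.207, 0.978, 0.0], [0.001, -0.0, -1.0]]
wrist_force: [-0.4, -0.6, -2.8]
finger_gap: 38.0
grip_force: 96.7
```

Call:
arm_command:
  deltas:
    - {"slide":[0,0,0.7],"rotation":[0,0,0]}
    - {"slide":[0,0,0],"rotation":[0,0,0]}
    - {"slide":[0,0,0.5],"rotation":[0,0,0]}
    - {"slide":[0,0,0],"rotation":[0,0,0]}
    - {"slide":[0,0,0],"rotation":[0,0,0]}

```text
clock: 24.75
ee_pos: [534.9, 242.1, 8.1]
eef_rot: [[-0.978, 0.207, -0.002], [0.207, 0.978, -0.0], [0.002, -0.0, -1.0]]
wrist_force: [-5.4, -1.4, 7.1]
finger_gap: 38.5
grip_force: 101.3
```

Call:
arm_command:
  deltas:
    - {"slide":[0,0,0],"rotation":[0,0,0]}
    - {"slide":[0,0,0],"rotation":[0,0,0]}
    - {"slide":[0,0,0],"rotation":[0,0,0]}
    - {"slide":[0,0,0],"rotation":[0,0,0]}
    - {"slide":[0,0,0],"rotation":[0,0,0]}
    - {"slide":[0,0,-15],"rotation":[0,0,0]}
    - {"slide":[0,0,-30],"rotation":[0,0,0]}
    - {"slide":[0,0,-35],"rotation":[0,0,0]}
    - {"slide":[0,0,-35],"rotation":[0,0,0]}
    - {"slide":[0,0,-35],"rotation":[0,0,0]}
  hand: -1

```text
clock: 25.58
ee_pos: [534.6, 241.9, 158.1]
eef_rot: [[-0.978, 0.207, -0.002], [0.207, 0.978, -0.0], [0.002, -0.0, -1.0]]
wrist_force: [0.3, -0.9, 0.3]
finger_gap: 85.6
grip_force: 0.0
```

```bash
python3 - <<'E'
from v import *
plan()
p,d,K,R,t=cap("wrist");C=fcloud(d,K,R,t);W=C.reshape(-1,3);q=np.c_[(W-BC)@X,(W-BC)@Y,W[:,2]]
for nm,lo,hi in(("blocktop",58,70),("rim",37,45),("uptop",80,92)):
    m=(abs(q[:,0])<78)&(abs(q[:,1])<38)&(q[:,2]>lo)&(q[:,2]<hi);print(nm,m.sum(),np.percentile(q[m],[1,50,99],axis=0).round(1).tolist())
a,*_=cap("side");b,*_=cap("scene")
cv2.imwrite("pics/end.png",np.hstack([cv2.resize(p[:,:,::-1],(400,300)),cv2.resize(a[180:400,250:540,::-1],(400,300))]))
E
```

```text
t 25.5833 [534.6 241.9 158.1] F [ 0.3 -0.9  0.3] gap 85.6
blocktop 7356 [[-58.5, -19.6, 59.5], [-8.4, 0.3, 64.7], [51.5, 19.9, 68.0]]
rim 3020 [[-72.0, -32.0, 37.6], [-21.8, 0.3, 41.3], [69.4, 31.8, 43.3]]
uptop 853 [[50.6, -20.9, 80.2], [54.1, 0.3, 86.4], [61.0, 21.7, 88.0]]
```

View pics/end.png

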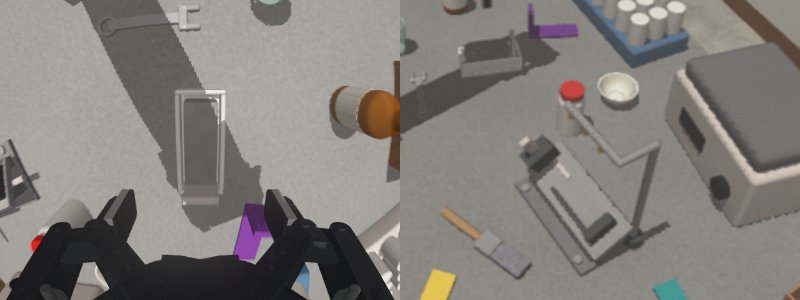

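The picture shows the block lying in the box at (200,150) beside the upright, its top at 64.7 mm as expected. The vise is empty with the jaw at its open end, at about (540,155).

```bash
python3 -c "
from workcell import robot
print(robot.job_done())"
```

```text
the job is handed in; nothing more can be done
None
```

I packed the specimen and handed the job in after about 26 s of the 72 s; the final camera check shows the jaw open, the bracket standing foot down in the box and the block lying on its foot, though the first grasp on the block closed empty because the finger ends sit about 36 mm short of the reported TCP.

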